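# Fill the gap on the revolving hitch-ball display

### The job

One place on the revolving hitch-ball display is empty. Push the display's round plate gently by its rim - not by the chrome balls or the hole - until the empty place faces front, straight behind the card holder, and let go of it; then take the smaller of the two balls standing in the wooden stock block and lower its shank gently into the empty hole until the flange sits flush, leaving it there, still facing front. Leave the other goods where they are.

Things in the scene. Friction and masses are not known exactly. Their poses are not given: they have to be found in the camera images.
- stand: Fixed foot of the revolving display: dark steel, round, 250 mm across; origin on its upright axis at counter height. A low sloping card holder (92 mm wide, top 38 mm above the counter, out to 222 mm from the axis) sticks out on its own -x side: that is the display's front. Its place and yaw vary.
- front (a point): Point fixed to the stand, 95 mm from the axis straight towards the card holder, at the height of the plate's top (75 mm above the counter): where the empty place must be brought.
- turntable: Rubber-edged plywood plate that turns either way, no stops, on the stand's axis: 320 mm across, underside 57 mm, top 75 mm above the counter; origin on the axis at its underside, x axis towards the hole. Its rim runs up to 5 mm out of true. Stiff: 5 N along the rim turns it, and it stops when the push stops. A finger grips the rim only while pressed to it (friction about 0.6). Never over 17 N.
- empty_place (a point): Centre of the mouth of the one empty hole, on the plate's top, 95 mm from the axis: a round 20 mm hole right through the plate, with a 1 mm chamfer and free space below.
- shown_balls: The four chrome balls (51 and 59 mm, tops up to 78 mm above the plate) bolted to the plate every 72 degrees, 95 mm from the axis; all within 125 mm of the axis, so the outer 30 mm of the plate is bare. They turn with it; origin on the axis at the plate's top. Not to be touched.
- stock_block: Fixed wooden block 220 x 90 x 62 mm (x, y, z) with two holes 110 mm apart along its x axis, at 55 mm either side of its centre, in which the two loose balls stand; origin at the centre of its underside.
- ball: The smaller loose hitch ball, 0.6 to 0.8 kg: ball 47.6 mm across, centre 40 mm above the origin; 26 mm neck; flange 44 mm across, 10 mm thick, its underside centre is the origin; below it a 19 mm shank 50 mm long, end chamfered 2 mm. z points up. It starts upright, shank loose in one of the block's holes, flange on the block's top 62 mm above the counter.
- big_ball: The larger loose hitch ball in the block's other hole: ball 58.7 mm across, centre 49 mm above its origin (centre of the flange's underside), flange 56 mm, 25 mm shank that does not fit the hole. Stays where it is.
- ball_mount: Bystander: dark steel ball mount lying on the counter, about 320 x 160 x 58 mm, 4 kg.
- hitch_pin: Bystander: bent steel hitch pin lying on the counter, 16 mm thick, about 150 mm long.
- carton: Bystander: closed cardboard carton 110 x 150 x 75 mm on the counter.
Things that resemble listed ones, but are neither listed nor needed, are in the scene too. What is shaped like the ball but pink or yellow is not meant.

How it is judged (in metres and radians):
On the way, in this order (a step that is already met when the one before it is completed fails the run):
1. the empty place has been turned to the front and the plate let go, at rest, with the hole still empty (horizontal distance between empty_place and front below 0.01 m and angular speed of turntable below 0.05 rad/s and contact force between turntable and anything else below 0.5 N and distance between ball and empty_place above 0.06 m), for 0.3 s.
2. the smaller ball sits flush in the empty hole, which still faces front (horizontal distance between ball and empty_place below 0.003 m and z of ball in the frame of empty_place below 0.002 m and angle between ball's own z axis and vertical below 0.06 rad and horizontal distance between empty_place and front below 0.01 m), for 0.2 s.
At the end, for the whole second after the job is handed in: The smaller ball stands upright (within 3.4 degrees) in the display's hole with its flange flush on the plate (within 2 mm in height, 3 mm sideways), released and at rest, and that place faces front: the hole's centre within 10 mm of the point 95 mm from the axis straight behind the card holder (all of step 2 and z of ball in the frame of empty_place above -0.003 m and linear speed of ball below 0.02 m/s and angular speed of turntable below 0.05 rad/s); the robot touches nothing.
It fails at once if the bolted display balls were touched (contact force between shown_balls and anything else above 2 N).
It fails at once if the plate was pushed or pressed harder than 17 N (contact force between turntable and the fingers above 17 N or contact force between turntable and the arm above 17 N).
It fails at once if the plate was turned by its hole instead of by its rim: a finger in the hole, or the ball put in before the place faced front ((horizontal distance between the grasp point and empty_place below 0.03 m and contact force between turntable and the fingers above 1 N) or (horizontal distance between ball and empty_place below 0.01 m and z of ball in the frame of empty_place below 0.045 m and horizontal distance between empty_place and front above 0.015 m)).
It fails at once if the ball was dropped or rammed into the plate (more than 40 N) (contact force between ball and turntable above 40 N).
It fails at once if the larger ball, the ball mount, the pin or the carton was moved by more than 15 mm (distance of any of big_ball, ball_mount, hitch_pin, carton from where it was at the start of the episode above 0.015 m).
It also fails if it takes over 72 s, if anything falls off the work surface, if the arm or the gripper's body presses on something with over 40 N, if the wrist force passes 120 N, or if a joint passes its speed limit or range.

### The arm

A 6-joint arm with a two-finger parallel gripper is mounted at the origin on the work surface. World frame = base frame: x ahead of the robot, y to its left, z up, the work surface at z = 0. Lengths are in m, angles in degrees, forces in N, time in s.
With the tool pointing down it reaches from about 0.4 to 0.825 m from the base axis. Payload 7 kg.
Tool frame: the origin (TCP) lies at the centre of the arm's flange, where the gripper is bolted on; the fingertips stand 178 mm ahead of it and the grasp point (between the pads) lies 159 mm ahead of it; x points along the fingers, y is the direction in which the jaws open and shut, and the axes are right-handed (so a half turn about x gives the same grasp; the last joint's range is limited). The gripper opens to 88 mm and grips with 3 to 60 N. Pads are 19 mm wide; open, the fingers measure 130 mm over their backs; the gripper's body (78 mm by 193 mm) begins 47 mm behind the grasp point.
Start: joints at [-48.696, 20.546, 0.682, 0, -70.136, -16.507], TCP at [0.283, -0.613, 0.405] pointing down, gripper open.
Joint ranges: [-176.03, 176.03], [-82.01, 121.73], [-58.28, 71.71], [-173.87, 95.51], [-174.79, -0.11], [-173.66, 173.66]. Speed limits (degrees/s): [136.94, 136.94, 172.46, 180, 180, 180].

### API

Orientations are given as [roll, pitch, yaw] about the fixed x, y, z axes, in that order (R = Rz(yaw) Ry(pitch) Rx(roll)).
In Python, from plant import ctrl gives the robot as it stands. The module is installed in compiled form; this text tells all that it offers.
- The arm moves only by the shell command python3 -m inch 'ROWS'. ROWS is JSON, one flat list of numbers, 7 for each row, row after row: the shift along the tool's x, y, z in m, then the turn, a rotation vector about the tool's x, y, z in degrees, then the finger opening in m, from 0 to 0.0876. In form: [dx, dy, dz, rx, ry, rz, hand, dx, dy, dz, rx, ry, rz, hand, ...]. A call has 1 to 20 rows; each row shifts and turns the pose as measured when the row begins, along the tool's axes as they then stand; what a row does not reach is not made up. A row lasts 1/8 s, in which the tool goes at most 62.5 mm and 10.7 degrees, less where a joint would pass 70% of its speed; a pose out of reach is approached as far as the arm can. A call with a gripper value outside its range is refused whole. The fingers move at their own pace and stop on an object; the grip force is fixed at half the most. Time passes only in rows, so rows that do not move let the fingers close. It gives the time, the measured TCP pose, the force and the opening at its end, in the units of the state.
- ctrl.get_obs(): the state, without advancing time (a new reading comes with each control period).
- ctrl.snapshot(name): name is "scene" or "top" or "wrist"; returns a dict with "color" (384x512x3 uint8, red, green, blue), "depth" (384x512 float32, m along the optical axis (not along the pixel's ray), 0 where there is no reading), "K" (3x3 intrinsics, pixels), "k1" (the pictures are not rectified: a ray, as slopes to the right and down, at radius r is drawn at 1 + k1 r^2 times it, then the intrinsics apply), "position" and "attitude" of the camera in the world; the wrist camera has in their place "hand_eye" (4x4, takes a point from camera to tool coordinates, whose origin is the TCP and whose axes are the tool frame's). Camera axes: x right, y up, looking along -z (the intrinsics and any distortion apply to the point x, -y, -z); pixel columns grow to the right and rows downward; lengths in m; the calibration is good to about 2 mm. A picture is of the moment at which its call begins: read the wrist's pose just before it.
- ctrl.close_job(): hands the job in, once; it reports no verdict.
The state is a dict: "clock": time; "joint_pos": joint angles; "qvel": joint speeds; "tau": joint torques, N m; "tool_pos": TCP position; "orientation": TCP orientation; "force": force on the tool from outside, world axes, zero at the start; "moment": the same for the moment, N m; "opening": finger opening in m.
Only numpy, scipy, OpenCV 4.12 (cv2) and the standard library are available. Lean on these libraries where they do the work, as an engineer would, in place of code of your own. Each camera call takes 0.05 s, during which the arm holds its last target.

## Working session

There is one attempt and no reset: what is moved stays moved. The work goes in short steps, Python scripts to look and compute and a shell command to move; the robot and the scene stay as the last step left them, time stands still between calls to the robot, and variables do not carry over. Pictures are saved under pics/ and viewed, and the job is handed in when it is done.

```bash
mkdir -p pics; cat > h.py <<'E'
import numpy as np, cv2
from plant import ctrl
from scipy.spatial.transform import Rotation as R
def snap(n,f=None):
    o=ctrl.get_obs(); s=ctrl.snapshot(n)
    if f: cv2.imwrite('pics/'+f,s['color'][:,:,::-1])
    return o,s
def campose(s,o=None):
    if 'hand_eye' in s:
        T=np.eye(4);T[:3,:3]=R.from_euler('xyz',o['orientation'],degrees=True).as_matrix();T[:3,3]=o['tool_pos']
        M=T@np.array(s['hand_eye']); return M[:3,:3],M[:3,3]
    a=np.array(s['attitude'])
    if a.shape==(3,3): Rm=a
    elif a.size==4: Rm=R.from_quat(a).as_matrix()
    else: Rm=R.from_euler('xyz',a,degrees=True).as_matrix()
    return Rm,np.array(s['position'])
def slopes(s,uv):
    uv=np.atleast_2d(np.asarray(uv,float));K=np.array(s['K'])
    d=np.c_[(uv[:,0]-K[0,2])/K[0,0],(uv[:,1]-K[1,2])/K[1,1]]
    u=d.copy()
    for _ in range(15): u=d/(1+s['k1']*(u**2).sum(1))[:,None]
    return u
def rays(s,uv,o=None):
    u=slopes(s,uv);Rm,p=campose(s,o)
    return p,np.c_[u[:,0],-u[:,1],-np.ones(len(u))]@Rm.T
def onplane(s,uv,z,o=None):
    p,d=rays(s,uv,o); return p+d*((z-p[2])/d[:,2])[:,None]
def cloud(s,o=None):
    h,w=s['depth'].shape;v,u=np.mgrid[:h,:w]
    p,d=rays(s,np.c_[u.ravel(),v.ravel()],o)
    return (p+d*s['depth'].ravel()[:,None]).reshape(h,w,3)
def project(s,P,o=None):
    Rm,p=campose(s,o);c=(np.atleast_2d(P)-p)@Rm
    u=np.c_[c[:,0]/-c[:,2],-c[:,1]/-c[:,2]]
    u=u*(1+s['k1']*(u**2).sum(1))[:,None];K=np.array(s['K'])
    return np.c_[u[:,0]*K[0,0]+K[0,2],u[:,1]*K[1,1]+K[1,2]]
E
python3 - <<'E'
from h import *
print(ctrl.get_obs())
for n in ['scene','top','wrist']:
    o,s=snap(n,n+'0.png'); print(n,s['K'],s['k1'],s.get('position'),s.get('attitude'),s.get('hand_eye'))
E
```

```text
{'clock': 0.0, 'joint_pos': array([-4.86949012e+01,  2.05923536e+01,  6.33995449e-01, -1.99418515e-02,
       -7.01353010e+01, -1.65077550e+01]), 'qvel': array([ 0.08247983,  0.01583478,  0.02408611, -0.01418057,  0.0135131 ,
       -0.03854012]), 'tau': array([-8.23904193e-04, -5.82716775e+01,  2.93055171e+01,  6.99745104e+00,
        6.75518837e-03, -1.47328960e-04]), 'tool_pos': array([ 0.28303217, -0.61258767,  0.40371431]), 'orientation': array([ 95.19069792,  89.90448249, 119.98125005]), 'force': array([0.03304676, 0.0064415 , 0.50624739]), 'moment': array([-0.0291278 ,  0.03093914,  0.03578931]), 'opening': 0.08781918004725214}
scene [[493.69460282   0.         252.98458008]
 [  0.         493.69460282 190.22334389]
 [  0.           0.           1.        ]] -0.09474010174001797 [ 1.33166826 -0.60070289  1.2626659 ] [40.72286989  0.51717939 53.95823219] None
top [[436.46085113   0.         256.56874451]
 [  0.         436.46085113 192.14102349]
 [  0.           0.           1.        ]] -0.13662702608236094 [0.43259196 0.00964679 1.58166223] [  3.64477135  -0.19615477 -90.47232782] None
wrist [[334.77901419   0.         252.76892344]
 [  0.         334.77901419 194.2504522 ]
 [  0.           0.           1.        ]] -0.051318170908123 None None [[-1.25941458e-03  2.74429053e-01 -9.61606525e-01  2.05829316e-02]
 [ 9.99998728e-01  1.28632937e-03 -9.42596377e-04 -5.14661992e-04]
 [ 9.78266886e-04 -9.61606489e-01 -2.74430324e-01 -7.58864002e-02]
 [ 0.00000000e+00  0.00000000e+00  0.00000000e+00  1.00000000e+00]]
```

View pics/top0.png

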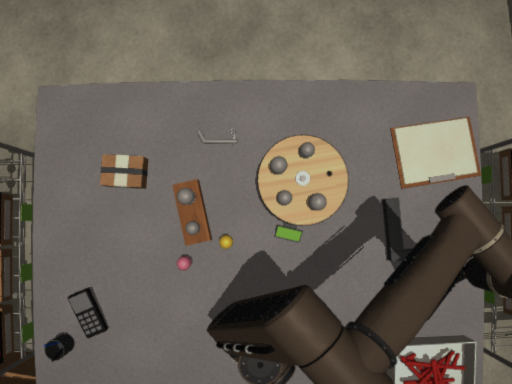

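View pics/scene0.png

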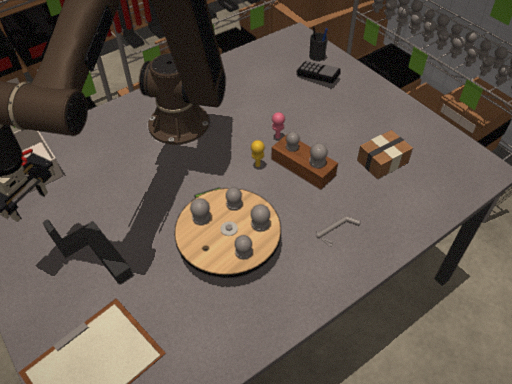

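View pics/wrist0.png

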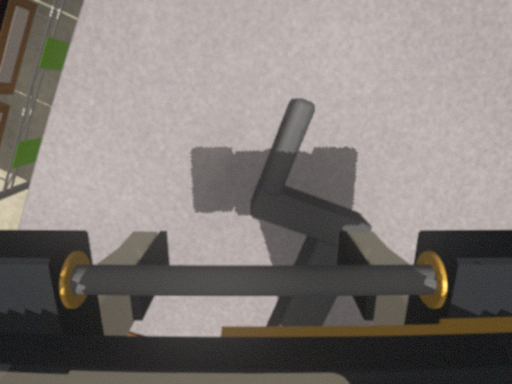

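The top view shows the plate centred near (303,180), its empty hole at (329,174), and the green card in the holder at (288,233). The small ball is at (193,228) and the big one at (186,197). Yellow and pink decoys stand at (226,241) and (184,263). Next I'll measure these.

```bash
cat > meas.py <<'E'
from h import *
def plate(s,o=None):
    hsv=cv2.cvtColor(s['color'],cv2.COLOR_RGB2HSV)
    return hsv
def topmeas(verbose=True):
    o,s=snap('top')
    hsv=cv2.cvtColor(s['color'],cv2.COLOR_RGB2HSV)
    out={}
    h,w=hsv.shape[:2]
    wood=((hsv[...,0]>8)&(hsv[...,0]<28)&(hsv[...,1]>70)&(hsv[...,2]>110)).astype(np.uint8)
    wood[:, :250]=0; wood[:,360:]=0; wood[:120]=0; wood[240:]=0
    cs,_=cv2.findContours(wood,cv2.RETR_EXTERNAL,cv2.CHAIN_APPROX_NONE)
    c=max(cs,key=cv2.contourArea)
    P=onplane(s,c[:,0],0.075)[:,:2]
    hull=cv2.convexHull(P.astype(np.float32))[:,0]
    A=np.c_[2*P,np.ones(len(P))];b=(P**2).sum(1)
    for _ in range(5):
        x=np.linalg.lstsq(A,b,rcond=None)[0];r=np.sqrt(x[2]+x[0]**2+x[1]**2)
        res=np.hypot(*(P-x[:2]).T)-r; k=abs(res)<0.004; A,b,P=A[k],b[k],P[k]
    out['plate']=(x[:2],r,len(P))
    g=((hsv[...,0]>35)&(hsv[...,0]<75)&(hsv[...,1]>100)&(hsv[...,2]>60)).astype(np.uint8)
    g[:,:250]=0;g[:,330:]=0;g[:200]=0;g[260:]=0
    v,u=np.nonzero(g);out['card']=(onplane(s,[[u.mean(),v.mean()]],0.03)[0],len(u))
    rc=cv2.minAreaRect(np.c_[u,v].astype(np.float32)); bx=cv2.boxPoints(rc)
    out['cardbox']=onplane(s,bx,0.03)[:,:2]
    return s,out
if __name__=='__main__':
    s,out=topmeas(); 
    for k,v in out.items(): print(k,v)
    c=s['color'];im=cv2.resize(c[130:250,150:360][:,:,::-1],None,fx=3.8,fy=3.8,interpolation=cv2.INTER_CUBIC)
    cv2.imwrite('pics/topz.png',im)
    C=cloud(s)
    for n,(u,v) in dict(block=(191,212),counter=(140,230),plate=(303,205),hole=(329,174),small=(193,228),big=(186,197)).items(): print(n,C[v,u].round(4))
E
python3 meas.py
```

```text
plate (array([ 0.57212015, -0.15757038]), np.float64(0.15614069299865668), 254)
card (array([ 0.38423241, -0.10698539,  0.03      ]), 268)
cardbox [[ 0.37607741 -0.0599336 ]
 [ 0.4134986  -0.06970683]
 [ 0.39136729 -0.15484268]
 [ 0.35394032 -0.14497284]]
block [0.4618 0.233  0.0621]
counter [0.3984 0.4292 0.0021]
plate [ 0.4827 -0.1568  0.0731]
hole [ 0.5971 -0.2612  0.0049]
small [0.4071 0.2175 0.1222]
big [0.51   0.238  0.1412]
```

View pics/topz.png

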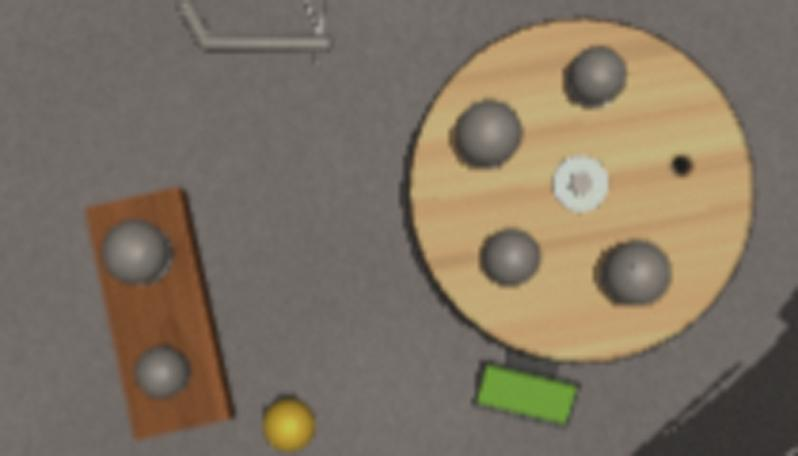

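```bash
cat > m2.py <<'E'
from h import *
from meas import topmeas
s,out=topmeas()
for k,v in out.items(): print(k,v)
hsv=cv2.cvtColor(s['color'],cv2.COLOR_RGB2HSV);C=cloud(s)
# hub & hole
def cen(m,x0,x1,y0,y1):
    m=m.copy().astype(np.uint8);k=np.zeros_like(m);k[y0:y1,x0:x1]=1;m&=k
    v,u=np.nonzero(m);return u.mean(),v.mean(),len(u)
hub=cen((hsv[...,1]<40)&(hsv[...,2]>150),293,313,168,190);print('hub',hub,onplane(s,[hub[:2]],.078)[0],C[178,302])
grid=np.hypot(C[...,0]-.572,C[...,1]+.157)
# hole: dark pixels on the plate
m=(hsv[...,2]<60);n,l,st,ce=cv2.connectedComponentsWithStats(m.astype(np.uint8))
for i in range(1,n):
    P=onplane(s,[ce[i]],.075)[0]
    if 0.07<np.hypot(P[0]-.572,P[1]+.157)<0.12: print('dark',ce[i],st[i,4],P)
# ball circles: gray low-saturation blobs higher than plate
g=(hsv[...,1]<60)&(C[...,2]>0.10)
n,l,st,ce=cv2.connectedComponentsWithStats(g.astype(np.uint8))
p0=np.array(s['position'])
for i in range(1,n):
    if 60<st[i,4]<900:
        zt=np.percentile(C[...,2][l==i],97)
        print('ball',ce[i].round(1),st[i,4],'ztop',zt.round(4),'xy at centre',onplane(s,[ce[i]],zt-.025)[0].round(4))
E
python3 m2.py
python3 - <<'E'
from h import *
o=ctrl.get_obs();print(R.from_euler('xyz',o['orientation'],degrees=True).as_matrix().round(3))
E
```

```text
plate (array([ 0.57211889, -0.1575418 ]), np.float64(0.15611824844171904), 254)
card (array([ 0.38423241, -0.10698539,  0.03      ]), 268)
cardbox [[ 0.37607741 -0.0599336 ]
 [ 0.4134986  -0.06970683]
 [ 0.39136729 -0.15484268]
 [ 0.35394032 -0.14497284]]
hub (np.float64(302.4539877300613), np.float64(177.90797546012269), 163) [ 0.57648726 -0.15574749  0.078     ] [ 0.57534464 -0.15321284  0.08672627]
dark [300.  150.5] 2 [ 0.67294216 -0.1490971   0.075     ]
dark [301. 153.] 1 [ 0.66411027 -0.15244617  0.075     ]
dark [329. 173.] 9 [ 0.5933312  -0.24926072  0.075     ]
dark [309.  201.5] 4 [ 0.49459011 -0.17758809  0.075     ]
ball [306.7 149.4] 160 ztop 0.1444 xy at centre [ 0.6696 -0.1673  0.1194]
ball [278.1 164.8] 224 ztop 0.1534 xy at centre [ 0.6163 -0.069   0.1284]
ball [450.8 197.7] 242 ztop 0.6433 xy at centre [ 0.4778 -0.4367  0.6183]
ball [185.2 195.8] 212 ztop 0.1409 xy at centre [0.5155 0.2448 0.1159]
ball [284.  197.3] 163 ztop 0.145 xy at centre [ 0.5075 -0.0881  0.12  ]
ball [317.1 201.5] 219 ztop 0.154 xy at centre [ 0.4921 -0.1981  0.129 ]
ball [192.1 227.5] 129 ztop 0.1275 xy at centre [0.4086 0.2234 0.1025]
ball [409.  259.3] 482 ztop 0.7121 xy at centre [ 0.3471 -0.3096  0.6871]
ball [468.7 277.6] 574 ztop 0.7069 xy at centre [ 0.3038 -0.4441  0.6819]
ball [374.9 339.5] 516 ztop 0.7933 xy at centre [ 0.2051 -0.2137  0.7683]
ball [236.6 347.4] 254 ztop 0.6824 xy at centre [0.1632 0.051  0.6574]
ball [266.6 349.8] 64 ztop 0.7509 xy at centre [ 0.178  -0.0109  0.7259]
ball [258.7 369.7] 834 ztop 0.2833 xy at centre [-0.0226  0.0023  0.2583]
ball [287.2 375.3] 116 ztop 0.2619 xy at centre [-0.049  -0.0855  0.2369]
[[-0.    -0.419  0.908]
 [ 0.001  0.908  0.419]
 [-1.     0.001 -0.   ]]
```

```bash
python3 - <<'E'
import numpy as np
from scipy.optimize import least_squares
P=np.array([[.5933,-.2493],[.6696,-.1673],[.6163,-.069],[.5075,-.0881],[.4921,-.1981]])
f=lambda x:(np.c_[x[0]+.095*np.cos(x[2]+np.arange(5)*2*np.pi/5),x[1]+.095*np.sin(x[2]+np.arange(5)*2*np.pi/5)]-P).ravel()
r=least_squares(f,[.575,-.156,-1.3]);print(r.x[:2],np.degrees(r.x[2]),r.fun.reshape(5,2).round(4))
a=r.x[:2]
c=np.array([.38423,-.10699]);print('card dir',np.degrees(np.arctan2(*(c-a)[::-1])))
E
```

```text
[ 0.57576 -0.15436] -79.86575920732088 [[-0.0008  0.0014]
 [ 0.0003 -0.0001]
 [ 0.0009  0.0001]
 [-0.0002 -0.0004]
 [-0.0001 -0.0011]]
card dir 166.10814195705416
```

```bash
cat > plan.py <<'E'
from h import *
AX=np.array([.576,-.155]);UP=np.array([0,0,1.])
def rim(phi,t,rt,ztip):
    "pose with finger tip at radius rt, height ztip, outside rim at phi, tilt t"
    p=np.radians(phi);e=np.array([np.cos(p),np.sin(p),0]);t=np.radians(t)
    x=-UP*np.cos(t)-e*np.sin(t);z=-e*np.cos(t)+UP*np.sin(t);y=np.cross(z,x)
    M=np.c_[x,y,z];T=np.r_[AX,0]+e*rt+UP*ztip
    return T-.178*x,M
def cur():
    o=ctrl.get_obs();return o,np.array(o['tool_pos']),R.from_euler('xyz',o['orientation'],degrees=True).as_matrix()
def delta(pos,M,p0=None,M0=None):
    if p0 is None:o,p0,M0=cur()
    d=M0.T@(pos-p0);rv=R.from_matrix(M0.T@M).as_rotvec(degrees=True)
    print('shift tool mm',(d*1e3).round(1),'|',round(np.linalg.norm(d)*1e3,1),' rotvec',rv.round(2),round(np.linalg.norm(rv),1))
    return d,rv
def st():
    o,p,M=cur();d=p+.178*M[:,0]
    r=d[:2]-AX;z=M[:,2]
    print('t',round(o['clock'],2),'tcp',p.round(4),'tip r,phi,z',np.hypot(*r).round(4),np.degrees(np.arctan2(r[1],r[0])).round(2),d[2].round(4),'inward yaw-180',np.degrees(np.arctan2(-z[1],-z[0])).round(1),'tilt',np.degrees(np.arcsin(z[2])).round(1),'F',np.round(o['force'],2),'J',np.round(o['joint_pos'],0),'open',round(o['opening'],4))
E
python3 - <<'E'
from plan import *
st();o,p,M0=cur()
P,M=rim(-60,10,.195,.20)
print('target',P); delta(p,M); 
print('then translate:'); delta(P,M,p,M)
E
```

```text
t 0.25 tcp [ 0.283  -0.6127  0.4042] tip r,phi,z 0.5434 -122.64 0.2262 inward yaw-180 -155.2 tilt -0.0 F [-0.17  0.41 -0.15] J [-49.  21.   1.  -0. -70. -17.] open 0.0876
target [ 0.68895469 -0.35064326  0.37529578]
shift tool mm [0. 0. 0.] | 0.0  rotvec [-94.94  -7.55   8.27] 95.6
then translate:
shift tool mm [  32.6 -482.6   18.6] | 484.0  rotvec [0. 0. 0.] 0.0
```

```bash
python3 -m inch '[0,0,0,-9.5,-0.75,0.83,0, 0,0,0,-9.5,-0.75,0.83,0, 0,0,0,-9.5,-0.75,0.83,0, 0,0,0,-9.5,-0.75,0.83,0, 0,0,0,-9.5,-0.75,0.83,0, 0,0,0,-9.5,-0.75,0.83,0, 0,0,0,-9.5,-0.75,0.83,0, 0,0,0,-9.5,-0.75,0.83,0, 0,0,0,-9.5,-0.75,0.83,0, 0,0,0,-9.5,-0.75,0.83,0]'
python3 - <<'E'
from plan import *
st();P,M=rim(-60,10,.195,.20);delta(P,M)
E
```

```text
clock: 1.5
tool_pos: [0.2828, -0.6124, 0.4025]
orientation: [-1.7, 79.6, 121.4]
force: [-1.2, 0.5, -0.1]
opening: 0.001
t 1.5 tcp [ 0.2828 -0.6124  0.4025] tip r,phi,z 0.53 -125.79 0.2274 inward yaw-180 -56.8 tilt 10.4 F [-1.23  0.5  -0.15] J [-49.  24.   6.  -2. -82.  83.] open 0.001
shift tool mm [  28.9 -483.    -7.9] | 484.0  rotvec [ 3.11  0.4  -0.25] 3.1
```

```bash
python3 -m inch '[0.003,-0.053,-0.001,0.4,0,0,0, 0.003,-0.053,-0.001,0.4,0,0,0, 0.003,-0.053,-0.001,0.4,0,0,0, 0.003,-0.053,-0.001,0.4,0,0,0, 0.003,-0.053,-0.001,0.4,0,0,0, 0.003,-0.053,-0.001,0.4,0,0,0, 0.003,-0.053,-0.001,0.3,0,0,0, 0.003,-0.053,0,0.3,0,0,0, 0.003,-0.045,0,0,0,0,0]'
python3 - <<'E'
from plan import *
st();P,M=rim(-60,10,.195,.20);delta(P,M)
o,s=snap('wrist','w1.png');snap('top','t1.png')
P,M=rim(-60,10,.19,.048);delta(P,M)
E
```

```text
clock: 2.62
tool_pos: [0.6926, -0.3628, 0.3725]
orientation: [1.7, 79.5, 121.6]
force: [0.2, 0.9, 0.1]
opening: 0.0004
t 2.62 tcp [ 0.6926 -0.3628  0.3725] tip r,phi,z 0.2059 -61.06 0.1975 inward yaw-180 -60.1 tilt 10.5 F [0.16 0.91 0.1 ] J [-15.  35.  22.  -7. -85.  46.] open 0.0004
shift tool mm [-0.5 -2.9 12.6] | 13.0  rotvec [-0.15  0.49 -0.29] 0.6
shift tool mm [147.8  -1.1 -10.9] | 148.2  rotvec [ 0.04  0.58 -0.34] 0.7
```

View pics/w1.png

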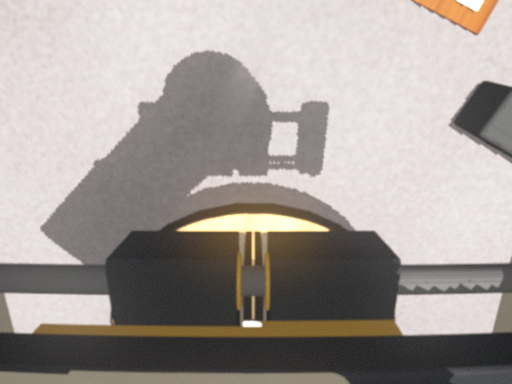

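View pics/t1.png

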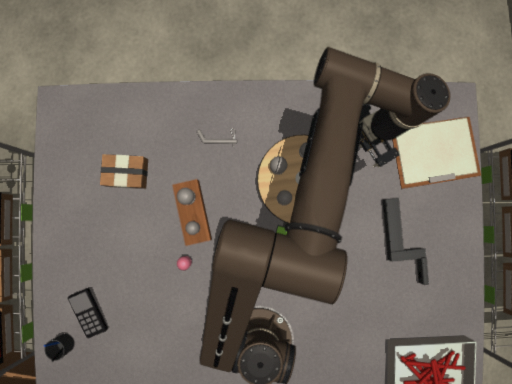

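```bash
python3 -m inch '[0.049,0,-0.004,0,0.2,-0.1,0, 0.049,0,-0.004,0,0.2,-0.1,0, 0.046,0,-0.003,0,0.1,0,0, 0,0,0,0,0,0,0]'
python3 - <<'E'
from plan import *
st();P,M=rim(-60,10,.19,.048);delta(P,M)
o,s=snap('wrist','w2.png');snap('scene','s2.png')
E
```

```text
clock: 3.22
tool_pos: [0.6867, -0.3473, 0.2232]
orientation: [0.8, 80.0, 120.9]
force: [-0.6, -1.0, 0.6]
opening: 0.0007
t 3.23 tcp [ 0.6867 -0.3473  0.2232] tip r,phi,z 0.1909 -60.22 0.0479 inward yaw-180 -59.9 tilt 10.0 F [-0.6  -1.02  0.62] J [-14.  39.  11.  -8. -69.  48.] open 0.0007
shift tool mm [ 0.1 -0.2  1. ] | 1.0  rotvec [ 0.12  0.02 -0.16] 0.2
```

View pics/s2.png

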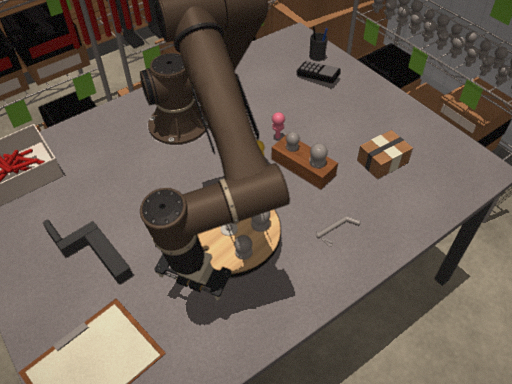

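```bash
python3 -m inch '[0.002,0,0.012,0,0,0,0, 0,0,0,0,0,0,0]'
python3 -c "from plan import *;st()"
python3 -m inch '[0.0007,0,0.004,0,0,0,0]'
python3 -c "from plan import *;st()"
python3 -m inch '[0.0003,0,0.002,0,0,0,0]'
python3 -c "from plan import *;st()"
python3 -m inch '[0.0003,0,0.002,0,0,0,0]'
python3 -c "from plan import *;st()"
```

```text
clock: 3.58
tool_pos: [0.6835, -0.3383, 0.2341]
orientation: [-2.5, 80.7, 117.7]
force: [0.8, 0.1, 0.1]
opening: 0.0005
t 3.58 tcp [ 0.6835 -0.3383  0.2341] tip r,phi,z 0.1838 -59.21 0.0584 inward yaw-180 -59.8 tilt 9.3 F [0.83 0.11 0.13] J [-14.  38.  10.  -8. -68.  47.] open 0.0005
clock: 3.7
tool_pos: [0.6817, -0.3349, 0.2358]
orientation: [-3.1, 80.8, 117.1]
force: [-0.6, -0.1, 0.2]
opening: 0.0002
t 3.7 tcp [ 0.6817 -0.3349  0.2358] tip r,phi,z 0.1802 -59.05 0.06 inward yaw-180 -59.7 tilt 9.2 F [-0.58 -0.14  0.18] J [-14.  38.   9.  -8. -68.  47.] open 0.0002
clock: 3.82
tool_pos: [0.6807, -0.3329, 0.2368]
orientation: [-3.5, 80.9, 116.8]
force: [-0.2, 0.3, -0.2]
opening: -0.0001
t 3.83 tcp [ 0.6807 -0.3329  0.2368] tip r,phi,z 0.1782 -58.95 0.061 inward yaw-180 -59.7 tilt 9.1 F [-0.24  0.33 -0.24] J [-13.  37.   9.  -8. -68.  47.] open -0.0001
clock: 3.95
tool_pos: [0.6796, -0.331, 0.2371]
orientation: [-3.6, 80.9, 116.6]
force: [-0.1, 0.3, -0.4]
opening: 0.0002
t 3.95 tcp [ 0.6796 -0.331   0.2371] tip r,phi,z 0.1761 -58.9 0.0614 inward yaw-180 -59.7 tilt 9.1 F [-0.11  0.31 -0.38] J [-13.  37.   9.  -8. -67.  47.] open 0.0002
```

```bash
python3 -m inch '[0,0,0,0,0,0,0]'
python3 -c "from plan import *;st()"
python3 -m inch '[0,0,0,0,0,0,0,0,0,0,0,0,0,0,0,0,0,0,0,0,0]'
python3 -c "from plan import *;st()"
```

```text
clock: 4.08
tool_pos: [0.6796, -0.3309, 0.2372]
orientation: [-3.6, 80.9, 116.6]
force: [-0.4, 0.5, 0.3]
opening: 0.0006
t 4.08 tcp [ 0.6796 -0.3309  0.2372] tip r,phi,z 0.176 -58.9 0.0615 inward yaw-180 -59.7 tilt 9.1 F [-0.4   0.54  0.31] J [-13.  37.   9.  -8. -67.  47.] open 0.0006
clock: 4.45
tool_pos: [0.6795, -0.3311, 0.2367]
orientation: [-3.4, 80.8, 116.9]
force: [0.3, 0.7, -0.1]
opening: 0.0005
t 4.45 tcp [ 0.6795 -0.3311  0.2367] tip r,phi,z 0.176 -58.97 0.0609 inward yaw-180 -59.7 tilt 9.1 F [ 0.34  0.75 -0.12] J [-13.  37.   9.  -8. -67.  47.] open 0.0005
```

```bash
python3 -c "
from plan import *
P,M=rim(-59.5,10,.178,.048);delta(P,M)"
```

```text
shift tool mm [12.5 -0.1 -6.7] | 14.2  rotvec [-0.22 -0.86  0.58] 1.1
```

```bash
python3 -m inch '[0.006,0,-0.0033,-0.1,-0.4,0.3,0, 0.006,0,-0.0033,-0.1,-0.4,0.3,0, 0,0,0,0,0,0,0, 0,0,0,0,0,0,0]'
python3 -c "from plan import *;st()"
python3 -m inch '[0.0005,0,0.003,0,0,0,0, 0,0,0,0,0,0,0]'
python3 -c "from plan import *;st()"
python3 -m inch '[0.0003,0,0.002,0,0,0,0, 0,0,0,0,0,0,0]'
python3 -c "from plan import *;st()"
```

```text
clock: 4.95
tool_pos: [0.682, -0.3354, 0.2219]
orientation: [0.6, 79.9, 121.1]
force: [-0.3, 0.5, -0.1]
opening: 0.0006
t 4.95 tcp [ 0.682  -0.3354  0.2219] tip r,phi,z 0.1782 -59.68 0.0467 inward yaw-180 -59.5 tilt 10.1 F [-0.35  0.53 -0.09] J [-14.  39.   9.  -8. -68.  47.] open 0.0006
clock: 5.2
tool_pos: [0.6804, -0.3326, 0.2221]
orientation: [0.6, 80.0, 121.1]
force: [0.6, 0.0, 0.4]
opening: 0.0002
t 5.2 tcp [ 0.6804 -0.3326  0.2221] tip r,phi,z 0.175 -59.67 0.0469 inward yaw-180 -59.5 tilt 10.0 F [0.59 0.02 0.44] J [-13.  38.   9.  -8. -68.  47.] open 0.0002
clock: 5.45
tool_pos: [0.6793, -0.3306, 0.2227]
orientation: [0.4, 80.0, 120.9]
force: [0.3, -0.9, -0.6]
opening: 0.0005
t 5.45 tcp [ 0.6793 -0.3306  0.2227] tip r,phi,z 0.1728 -59.61 0.0474 inward yaw-180 -59.5 tilt 10.0 F [ 0.29 -0.86 -0.59] J [-13.  38.   8.  -8. -67.  47.] open 0.0005
```

Well behaved at small steps. I'll keep probing 1 mm at a time.

```bash
for i in 1; do python3 -m inch '[0.0003,0,0.0015,0,0,0,0]'
python3 -c "from plan import *;st()"; done
python3 -m inch '[0.0002,0,0.001,0,0,0,0]'
python3 -c "from plan import *;st()"
python3 -m inch '[0.0002,0,0.001,0,0,0,0]'
python3 -c "from plan import *;st()"
python3 -m inch '[0.0002,0,0.001,0,0,0,0]'
python3 -c "from plan import *;st()"
```

```text
clock: 5.58
tool_pos: [0.6785, -0.3293, 0.2227]
orientation: [0.4, 80.0, 120.9]
force: [-0.4, -0.2, 0.2]
opening: 0.0002
t 5.58 tcp [ 0.6785 -0.3293  0.2227] tip r,phi,z 0.1713 -59.6 0.0474 inward yaw-180 -59.5 tilt 10.0 F [-0.45 -0.2   0.24] J [-13.  38.   8.  -8. -67.  47.] open 0.0002
clock: 5.7
tool_pos: [0.678, -0.3283, 0.2228]
orientation: [0.4, 80.0, 120.9]
force: [-0.4, 1.1, -0.3]
opening: 0.0005
t 5.7 tcp [ 0.678  -0.3283  0.2228] tip r,phi,z 0.1702 -59.59 0.0475 inward yaw-180 -59.5 tilt 10.0 F [-0.38  1.05 -0.32] J [-13.  38.   8.  -8. -67.  47.] open 0.0005
clock: 5.82
tool_pos: [0.6774, -0.3273, 0.2227]
orientation: [0.4, 80.0, 120.9]
force: [-0.9, -0.3, 0.3]
opening: 0.0003
t 5.83 tcp [ 0.6774 -0.3273  0.2227] tip r,phi,z 0.1691 -59.59 0.0474 inward yaw-180 -59.5 tilt 10.0 F [-0.9  -0.35  0.34] J [-13.  38.   8.  -8. -67.  47.] open 0.0003
clock: 5.95
tool_pos: [0.6771, -0.3268, 0.2229]
orientation: [0.3, 80.1, 120.8]
force: [1.3, -3.5, -0.9]
opening: 0.0002
t 5.95 tcp [ 0.6771 -0.3268  0.2229] tip r,phi,z 0.1687 -59.57 0.0476 inward yaw-180 -59.5 tilt 9.9 F [ 1.3  -3.54 -0.91] J [-13.  38.   8.  -8. -67.  47.] open 0.0002
```

```bash

python3 -m inch '[0.0002,0,0.001,0,0,0,0]'
python3 -c "from plan import *;st()"
python3 -m inch '[0.0003,0,0.0015,0,0,0,0]'
python3 -c "from plan import *;st()"
```

```text
clock: 6.08
tool_pos: [0.6769, -0.3265, 0.2231]
orientation: [0.2, 80.2, 120.7]
force: [1.2, -5.3, -1.4]
opening: 0.0001
t 6.08 tcp [ 0.6769 -0.3265  0.2231] tip r,phi,z 0.1686 -59.57 0.0477 inward yaw-180 -59.5 tilt 9.8 F [ 1.18 -5.29 -1.36] J [-13.  38.   8.  -8. -67.  47.] open 0.0001
clock: 6.2
tool_pos: [0.6766, -0.3261, 0.2232]
orientation: [-0.0, 80.3, 120.4]
force: [3.8, -7.2, -3.3]
opening: 0.0003
t 6.2 tcp [ 0.6766 -0.3261  0.2232] tip r,phi,z 0.1685 -59.56 0.0477 inward yaw-180 -59.5 tilt 9.7 F [ 3.84 -7.18 -3.3 ] J [-13.  38.   8.  -8. -67.  47.] open 0.0003
```

```bash

python3 -m inch '[0.0003,0.004,0.0018,1,0,-0.17,0]'
python3 -c "from plan import *;st()"
python3 -m inch '[0.0003,0.007,0.0019,1.97,0,-0.35,0, 0.0003,0.007,0.0019,1.97,0,-0.35,0]'
python3 -c "from plan import *;st()"

```

```text
clock: 6.32
tool_pos: [0.6738, -0.3271, 0.2236]
orientation: [-1.3, 80.5, 118.2]
force: [8.7, -4.2, -3.7]
opening: 0.0006
t 6.33 tcp [ 0.6738 -0.3271  0.2236] tip r,phi,z 0.1687 -60.13 0.048 inward yaw-180 -60.5 tilt 9.5 F [ 8.73 -4.23 -3.73] J [-13.  37.   7.  -8. -66.  46.] open 0.0006
clock: 6.58
tool_pos: [0.6632, -0.3313, 0.224]
orientation: [-4.6, 81.0, 110.8]
force: [8.3, -4.7, -5.7]
opening: 0.0005
t 6.58 tcp [ 0.6632 -0.3313  0.224 ] tip r,phi,z 0.169 -62.79 0.0482 inward yaw-180 -64.6 tilt 9.0 F [ 8.32 -4.67 -5.67] J [-14.  36.   6.  -8. -64.  43.] open 0.0005
```

```bash
cat >> plan.py <<'E'
def fc():
    o,p,M=cur();tip=p+.178*M[:,0];a=tip[:2]-AX;a/=np.hypot(*a);F=np.array(o['force'])
    print('Frad',round(F[:2]@a,1),'Ftan(ccw)',round(-F[0]*a[1]+F[1]*a[0],1),'Fz',F[2].round(1),'|F|',np.linalg.norm(F).round(1))
E
python3 -m inch '[0.0009,0.0075,0.0014,1.6,-0.25,-0.28,0, 0.0009,0.0075,0.0014,1.6,-0.25,-0.28,0]'
python3 -c "from plan import *;st();fc()"

```

```text
clock: 6.82
tool_pos: [0.6519, -0.3365, 0.2239]
orientation: [-8.2, 80.9, 103.9]
force: [7.6, -4.1, -3.8]
opening: 0.0001
t 6.83 tcp [ 0.6519 -0.3365  0.2239] tip r,phi,z 0.169 -65.85 0.0482 inward yaw-180 -67.8 tilt 9.0 F [ 7.58 -4.12 -3.8 ] J [-15.  36.   4.  -9. -63.  41.] open 0.0001
Frad 6.9 Ftan(ccw) 5.2 Fz -3.8 |F| 9.4
```

```bash

python3 -m inch '[0.0013,0.0075,0.002,1.6,-0.3,-0.28,0, 0.0013,0.0075,0.002,1.6,-0.3,-0.28,0]'
python3 -c "from plan import *;st();fc();snap('top','t3.png')"

```

```text
clock: 7.08
tool_pos: [0.6404, -0.3407, 0.224]
orientation: [-12.2, 80.8, 96.6]
force: [8.2, -8.8, -2.8]
opening: 0.0004
t 7.08 tcp [ 0.6404 -0.3407  0.224 ] tip r,phi,z 0.1689 -68.78 0.0483 inward yaw-180 -71.1 tilt 9.0 F [ 8.19 -8.76 -2.82] J [-15.  35.   3. -10. -62.  39.] open 0.0004
Frad 11.1 Ftan(ccw) 4.5 Fz -2.8 |F| 12.3
```

View pics/t3.png

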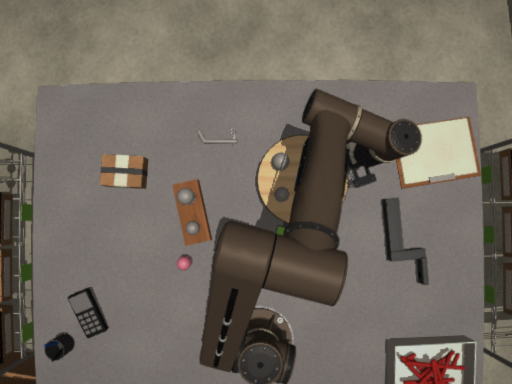

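```bash

python3 -m inch '[0.0013,0.009,0.002,1.9,-0.3,-0.33,0, 0.0013,0.009,0.002,1.9,-0.3,-0.33,0, 0.0013,0.009,0.002,1.9,-0.3,-0.33,0, 0.0013,0.009,0.002,1.9,-0.3,-0.33,0]'
python3 -c "from plan import *;st();fc()"

```

```text
clock: 7.62
tool_pos: [0.6106, -0.349, 0.2239]
orientation: [-19.7, 80.2, 81.1]
force: [7.5, -8.9, -2.5]
opening: 0.0004
t 7.62 tcp [ 0.6106 -0.349   0.2239] tip r,phi,z 0.1688 -76.55 0.0485 inward yaw-180 -78.9 tilt 9.2 F [ 7.49 -8.92 -2.51] J [-17.  33.  -1. -11. -59.  34.] open 0.0004
Frad 10.4 Ftan(ccw) 5.2 Fz -2.5 |F| 11.9
```

```bash

python3 -m inch '[0.0013,0.009,0.002,1.85,-0.3,-0.33,0, 0.0013,0.009,0.002,1.85,-0.3,-0.33,0, 0.0013,0.009,0.002,1.85,-0.3,-0.33,0, 0.0013,0.009,0.002,1.85,-0.3,-0.33,0, 0.0013,0.009,0.002,1.85,-0.3,-0.33,0, 0.0013,0.009,0.002,1.85,-0.3,-0.33,0]'
python3 -c "from plan import *;st();fc()"

```

```text
clock: 8.38
tool_pos: [0.5659, -0.354, 0.2232]
orientation: [-28.5, 78.6, 60.8]
force: [5.5, -12.1, -2.1]
opening: 0.0004
t 8.38 tcp [ 0.5659 -0.354   0.2232] tip r,phi,z 0.1685 -87.61 0.0487 inward yaw-180 -90.2 tilt 10.0 F [  5.47 -12.14  -2.12] J [-19.  29.  -6. -14. -54.  27.] open 0.0004
Frad 12.4 Ftan(ccw) 5.0 Fz -2.1 |F| 13.5
```

```bash

python3 -m inch '[0.0013,0.009,0.0018,1.8,-0.22,-0.33,0, 0.0013,0.009,0.0018,1.8,-0.22,-0.33,0, 0.0013,0.009,0.0018,1.8,-0.22,-0.33,0, 0.0013,0.009,0.0018,1.8,-0.22,-0.33,0, 0.0013,0.009,0.0018,1.8,-0.22,-0.33,0]'
python3 -c "from plan import *;st();fc()"

```

```text
clock: 9.0
tool_pos: [0.5298, -0.3513, 0.2222]
orientation: [-33.9, 77.0, 46.2]
force: [3.5, -12.0, 0.5]
opening: 0.0001
t 9.0 tcp [ 0.5298 -0.3513  0.2222] tip r,phi,z 0.1683 -96.27 0.0488 inward yaw-180 -99.2 tilt 10.8 F [  3.55 -11.97   0.54] J [-21.  26. -11. -16. -49.  21.] open 0.0001
Frad 11.5 Ftan(ccw) 4.8 Fz 0.5 |F| 12.5
```

```bash

python3 -m inch '[0.001,0.009,0.0018,1.7,-0.12,-0.33,0, 0.001,0.009,0.0018,1.7,-0.12,-0.33,0, 0.001,0.009,0.0018,1.7,-0.12,-0.33,0, 0.001,0.009,0.0018,1.7,-0.12,-0.33,0, 0.001,0.009,0.0018,1.7,-0.12,-0.33,0]'
python3 -c "from plan import *;st();fc()"

```

```text
clock: 9.62
tool_pos: [0.4951, -0.3422, 0.2211]
orientation: [-38.1, 75.3, 33.3]
force: [1.2, -13.1, 0.4]
opening: 0.0003
t 9.62 tcp [ 0.4951 -0.3422  0.2211] tip r,phi,z 0.1681 -104.88 0.049 inward yaw-180 -107.7 tilt 11.5 F [  1.18 -13.13   0.4 ] J [-21.  23. -17. -17. -43.  14.] open 0.0003
Frad 12.4 Ftan(ccw) 4.5 Fz 0.4 |F| 13.2
```

```bash

python3 -m inch '[0.0008,0.009,0.0018,1.75,0.0,-0.33,0, 0.0008,0.009,0.0018,1.75,0.0,-0.33,0, 0.0008,0.009,0.0018,1.75,0.0,-0.33,0, 0.0008,0.009,0.0018,1.75,0.0,-0.33,0, 0.0008,0.009,0.0018,1.75,0.0,-0.33,0]'
python3 -c "from plan import *;st();fc()"

```

```text
clock: 10.25
tool_pos: [0.4628, -0.3272, 0.2199]
orientation: [-41.0, 73.7, 21.3]
force: [-0.2, -14.7, 2.5]
opening: 0.0007
t 10.25 tcp [ 0.4628 -0.3272  0.2199] tip r,phi,z 0.1679 -113.4 0.0491 inward yaw-180 -116.6 tilt 12.2 F [ -0.21 -14.67   2.54] J [-20.  20. -22. -18. -37.   6.] open 0.0007
Frad 13.5 Ftan(ccw) 5.6 Fz 2.5 |F| 14.9
```

```bash

python3 -m inch '[0.0003,0.009,0.0013,1.75,0.1,-0.35,0, 0.0003,0.009,0.0013,1.75,0.1,-0.35,0, 0.0003,0.009,0.0013,1.75,0.1,-0.35,0]'
python3 -c "from plan import *;st();fc()"

```

```text
clock: 10.62
tool_pos: [0.4441, -0.3154, 0.2191]
orientation: [-42.0, 72.8, 14.7]
force: [-0.6, -11.6, 2.8]
opening: 0.0004
t 10.62 tcp [ 0.4441 -0.3154  0.2191] tip r,phi,z 0.1679 -118.88 0.049 inward yaw-180 -121.9 tilt 12.7 F [ -0.55 -11.62   2.8 ] J [-19.  17. -26. -18. -33.  -0.] open 0.0004
Frad 10.4 Ftan(ccw) 5.1 Fz 2.8 |F| 12.0
```

```bash

python3 -m inch '[-0.0002,0.009,0.0013,1.75,0.1,-0.38,0, -0.0002,0.009,0.0013,1.75,0.1,-0.38,0, -0.0002,0.009,0.0013,1.75,0.1,-0.38,0, -0.0002,0.009,0.0013,1.75,0.1,-0.38,0]'
python3 -c "from plan import *;st();fc();snap('top','t4.png')"

```

```text
clock: 11.12
tool_pos: [0.4194, -0.2957, 0.2179]
orientation: [-42.1, 71.6, 7.3]
force: [-2.8, -11.7, 2.6]
opening: 0.0
t 11.12 tcp [ 0.4194 -0.2957  0.2179] tip r,phi,z 0.1674 -127.11 0.049 inward yaw-180 -129.1 tilt 13.5 F [ -2.78 -11.72   2.6 ] J [-17.  15. -32. -16. -28. -10.] open 0.0
Frad 11.0 Ftan(ccw) 4.8 Fz 2.6 |F| 12.3
```

View pics/t4.png

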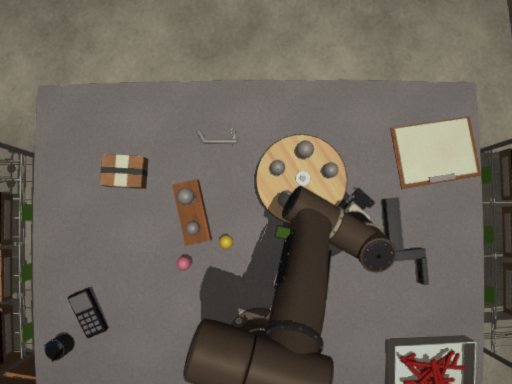

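```bash
cat > balls.py <<'E'
from h import *
from scipy.optimize import least_squares
AX0=np.array([.5758,-.1546])
def balls():
    s=ctrl.snapshot('top');hsv=cv2.cvtColor(s['color'],cv2.COLOR_RGB2HSV);C=cloud(s)
    g=(hsv[...,1]<60)&(C[...,2]>0.10)&(C[...,2]<.17)
    n,l,st,ce=cv2.connectedComponentsWithStats(g.astype(np.uint8));out=[]
    for i in range(1,n):
        if 90<st[i,4]<400:
            zt=np.percentile(C[...,2][l==i],97);P=onplane(s,[ce[i]],zt-.025)[0]
            d=P[:2]-AX0
            if abs(np.hypot(*d)-.095)<.012: out.append((np.degrees(np.arctan2(d[1],d[0])),np.hypot(*d),zt,st[i,4],*P[:2]))
    return s,np.array(out)
if __name__=='__main__':
    s,b=balls();print(b.round(4));print('mod72',np.round(b[:,0]%72,1))
    hsv=cv2.cvtColor(s['color'],cv2.COLOR_RGB2HSV)
    m=(hsv[...,2]<60);n,l,st,ce=cv2.connectedComponentsWithStats(m.astype(np.uint8))
    for i in range(1,n):
        d=onplane(s,[ce[i]],.075)[0][:2]-AX0
        if 0.08<np.hypot(*d)<0.11 and st[i,4]<30: print('dark',ce[i].round(1),st[i,4],np.hypot(*d).round(3),np.degrees(np.arctan2(d[1],d[0])).round(1))
E
python3 balls.py
```

```text
[[-3.079300e+00  9.400000e-02  1.535000e-01  2.190000e+02  6.697000e-01
  -1.597000e-01]
 [ 6.895920e+01  9.450000e-02  1.445000e-01  1.670000e+02  6.097000e-01
  -6.640000e-02]
 [-7.544740e+01  9.470000e-02  1.451000e-01  1.560000e+02  5.996000e-01
  -2.463000e-01]
 [ 1.350995e+02  9.740000e-02  1.547000e-01  1.300000e+02  5.068000e-01
  -8.590000e-02]]
mod72 [68.9 69.  68.6 63.1]
dark [297. 151.] 1 0.097 9.5
```

```bash

python3 -m inch '[-0.0015,0,-0.007,0,0,0,0, -0.002,0,-0.008,0,0,0,0, 0,0,0,0,0,0,0, 0,0,0,0,0,0,0]'
python3 -c "
from plan import *;st();fc()
P,M=rim(-127,11,.188,.049);delta(P,M)"
python3 balls.py
```

```text
clock: 11.72
tool_pos: [0.4071, -0.3067, 0.2176]
orientation: [-41.5, 71.7, 7.8]
force: [0.1, 0.7, -0.7]
opening: 0.0005
t 11.72 tcp [ 0.4071 -0.3067  0.2176] tip r,phi,z 0.1834 -128.23 0.0486 inward yaw-180 -129.2 tilt 13.6 F [ 0.1   0.7  -0.73] J [-19.  14. -32. -17. -29.  -7.] open 0.0005
Frad -0.6 Ftan(ccw) -0.4 Fz -0.7 |F| 1.0
shift tool mm [  4.  -43.7   3.8] | 44.0  rotvec [-2.42  2.35 12.84] 13.3
[[-3.091100e+00  9.400000e-02  1.542000e-01  2.200000e+02  6.697000e-01
  -1.597000e-01]
 [ 6.891600e+01  9.470000e-02  1.444000e-01  1.660000e+02  6.099000e-01
  -6.630000e-02]
 [-7.554130e+01  9.450000e-02  1.456000e-01  1.580000e+02  5.994000e-01
  -2.461000e-01]
 [ 1.399125e+02  9.520000e-02  1.536000e-01  2.120000e+02  5.030000e-01
  -9.330000e-02]]
mod72 [68.9 68.9 68.5 67.9]
dark [297. 151.] 1 0.097 9.5
dark [288. 205.] 1 0.105 151.6
```

```bash

python3 -c "
from plan import *
P,M=rim(-102,10,.215,.055);d,r=delta(P,M)
print((d/4).round(4),(r/4).round(2))
# sequential: express half after
p0,M0=cur()[1:]
for k in range(4):
    Mk=M0@R.from_rotvec(r/4*k,degrees=True).as_matrix();print((Mk.T@(P-p0)/4).round(4))
P2,M2=rim(-77,10,.19,.048);d,r=delta(P2,M2,P,M)
for k in range(4):
    Mk=M@R.from_rotvec(r/4*k,degrees=True).as_matrix();print((Mk.T@(P2-P)/4).round(4),(r/4).round(2))
"
```

```text
shift tool mm [  20.8 -146.4    8.3] | 148.1  rotvec [-26.95   0.64  17.7 ] 32.2
[ 0.0052 -0.0366  0.0021] [-6.74  0.16  4.43]
[ 0.0052 -0.0366  0.0021]
[ 0.0023 -0.0369 -0.0022]
[-0.0005 -0.0364 -0.0065]
[-0.0032 -0.0353 -0.0108]
shift tool mm [ 14.8 -93.4  43.8] | 104.2  rotvec [-24.62   0.     4.34] 25.0
[ 0.0037 -0.0233  0.0109] [-6.16  0.    1.09]
[ 0.0033 -0.0244  0.0084] [-6.16  0.    1.09]
[ 0.0028 -0.0253  0.0057] [-6.16  0.    1.09]
[ 0.0023 -0.0258  0.003 ] [-6.16  0.    1.09]
```

```bash

python3 -m inch '[0.005,-0.037,0.002,-6.7,0.2,4.4,0, 0.002,-0.037,-0.002,-6.7,0.2,4.4,0, -0.001,-0.036,-0.006,-6.7,0.2,4.4,0, -0.003,-0.035,-0.011,-6.7,0.2,4.4,0, 0,0,0,0,0,0,0]'
python3 -c "
from plan import *
st();P2,M2=rim(-77,10,.188,.048);P,M=cur()[1:];d,r=delta(P2,M2)
for k in range(4):
    Mk=M@R.from_rotvec(r/4*k,degrees=True).as_matrix();print((Mk.T@(P2-P)/4).round(4),(r/4).round(2))
"
```

```text
clock: 12.4
tool_pos: [0.5282, -0.3961, 0.2302]
orientation: [2.7, 80.1, 81.5]
force: [-0.7, 1.2, -0.7]
opening: 0.0002
t 12.4 tcp [ 0.5282 -0.3961  0.2302] tip r,phi,z 0.2152 -101.6 0.0548 inward yaw-180 -101.2 tilt 9.9 F [-0.66  1.18 -0.66] J [-23.  29.  -6. -11. -58.  18.] open 0.0002
shift tool mm [ 14.  -89.8  44.3] | 101.2  rotvec [-2.387e+01  1.000e-02  3.720e+00] 24.2
[ 0.0035 -0.0225  0.0111] [-5.97  0.    0.93]
[ 0.0031 -0.0235  0.0087] [-5.97  0.    0.93]
[ 0.0027 -0.0244  0.0062] [-5.97  0.    0.93]
[ 0.0023 -0.0249  0.0036] [-5.97  0.    0.93]
```

```bash

python3 -m inch '[0.003,-0.022,0.009,-6,0,0.9,0, 0.003,-0.023,0.007,-6,0,0.9,0, 0.003,-0.024,0.005,-6,0,0.9,0, 0.002,-0.024,0.003,-5,0,0.9,0, 0,0,0,0,0,0,0, 0,0,0,0,0,0,0, 0,0,0,0,0,0,0]'
python3 -c "
from plan import *
st();P2,M2=rim(-76,10,.176,.0475);d,r=delta(P2,M2)
"
```

```text
clock: 13.28
tool_pos: [0.6215, -0.3699, 0.2204]
orientation: [0.7, 79.8, 103.0]
force: [-0.1, -0.7, 0.4]
opening: 0.0002
t 13.28 tcp [ 0.6215 -0.3699  0.2204] tip r,phi,z 0.1881 -78.23 0.0452 inward yaw-180 -77.7 tilt 10.2 F [-0.15 -0.67  0.41] J [-18.  35.   3. -10. -64.  35.] open 0.0002
shift tool mm [-0.1 -7.5 13.1] | 15.1  rotvec [-1.65  0.22  0.18] 1.7
```

```bash

python3 -m inch '[0,-0.003,0.006,-0.8,0.1,0.1,0, 0,-0.003,0.006,-0.8,0.1,0.1,0, 0,0,0,0,0,0,0, 0,0,0,0,0,0,0]'
python3 -c "
from plan import *
st();fc()"
python3 -m inch '[0.0005,0,0.003,0,0,0,0]'
python3 -c "
from plan import *
st();fc()"
python3 -m inch '[0.0003,0,0.0015,0,0,0,0]'
python3 -c "
from plan import *
st();fc()"

```

```text
clock: 13.78
tool_pos: [0.6239, -0.3565, 0.2236]
orientation: [-0.1, 80.0, 103.8]
force: [0.1, 0.6, 0.5]
opening: 0.0004
t 13.78 tcp [ 0.6239 -0.3565  0.2236] tip r,phi,z 0.1763 -76.71 0.0483 inward yaw-180 -76.0 tilt 10.0 F [0.08 0.65 0.51] J [-17.  35.   3. -10. -63.  36.] open 0.0004
Frad -0.6 Ftan(ccw) 0.2 Fz 0.5 |F| 0.8
clock: 13.9
tool_pos: [0.6231, -0.3537, 0.2236]
orientation: [-0.1, 80.0, 103.8]
force: [-0.9, 0.2, -1.2]
opening: 0.0004
t 13.9 tcp [ 0.6231 -0.3537  0.2236] tip r,phi,z 0.1733 -76.74 0.0483 inward yaw-180 -76.1 tilt 10.0 F [-0.87  0.15 -1.23] J [-17.  35.   2. -10. -63.  35.] open 0.0004
Frad -0.3 Ftan(ccw) -0.8 Fz -1.2 |F| 1.5
clock: 14.02
tool_pos: [0.6227, -0.3521, 0.2235]
orientation: [-0.1, 80.0, 103.8]
force: [0.2, -0.3, -0.0]
opening: 0.0003
t 14.03 tcp [ 0.6227 -0.3521  0.2235] tip r,phi,z 0.1717 -76.76 0.0482 inward yaw-180 -76.1 tilt 10.0 F [ 0.25 -0.29 -0.01] J [-17.  34.   2. -10. -63.  35.] open 0.0003
Frad 0.3 Ftan(ccw) 0.2 Fz -0.0 |F| 0.4
```

```bash

python3 -m inch '[0.0003,0,0.0015,0,0,0,0, 0.0003,0,0.0012,0,0,0,0]'
python3 -c "
from plan import *
st();fc()"
python3 -m inch '[0.0003,0,0.001,0,0,0,0]'
python3 -c "
from plan import *
st();fc()"

```

```text
clock: 14.28
tool_pos: [0.6219, -0.3492, 0.2233]
orientation: [-0.1, 80.0, 103.8]
force: [0.6, -1.2, -0.2]
opening: 0.0004
t 14.28 tcp [ 0.6219 -0.3492  0.2233] tip r,phi,z 0.1687 -76.81 0.048 inward yaw-180 -76.1 tilt 10.0 F [ 0.57 -1.19 -0.24] J [-16.  34.   2. -10. -63.  35.] open 0.0004
Frad 1.3 Ftan(ccw) 0.3 Fz -0.2 |F| 1.3
clock: 14.4
tool_pos: [0.6216, -0.3481, 0.2232]
orientation: [-0.1, 80.0, 103.9]
force: [-0.6, -0.5, 0.3]
opening: 0.0004
t 14.4 tcp [ 0.6216 -0.3481  0.2232] tip r,phi,z 0.1676 -76.81 0.0479 inward yaw-180 -76.1 tilt 10.0 F [-0.59 -0.46  0.32] J [-16.  34.   2. -10. -63.  35.] open 0.0004
Frad 0.3 Ftan(ccw) -0.7 Fz 0.3 |F| 0.8
```

```bash

python3 -m inch '[0.0003,0,0.0012,0,0,0,0]'
python3 -c "
from plan import *
st();fc()"
python3 -m inch '[0.0003,0,0.0012,0,0,0,0]'
python3 -c "
from plan import *
st();fc()"

```

```text
clock: 14.52
tool_pos: [0.6213, -0.3469, 0.223]
orientation: [-0.1, 80.0, 103.9]
force: [1.3, 0.2, -0.0]
opening: 0.0004
t 14.53 tcp [ 0.6213 -0.3469  0.223 ] tip r,phi,z 0.1663 -76.82 0.0477 inward yaw-180 -76.1 tilt 10.0 F [ 1.3   0.17 -0.03] J [-16.  34.   2. -10. -63.  35.] open 0.0004
Frad 0.1 Ftan(ccw) 1.3 Fz -0.0 |F| 1.3
clock: 14.65
tool_pos: [0.621, -0.3456, 0.2229]
orientation: [-0.1, 80.0, 103.9]
force: [0.1, -1.4, 0.4]
opening: 0.0005
t 14.65 tcp [ 0.621  -0.3456  0.2229] tip r,phi,z 0.165 -76.83 0.0476 inward yaw-180 -76.1 tilt 10.0 F [ 0.11 -1.42  0.36] J [-16.  34.   1. -10. -63.  35.] open 0.0005
Frad 1.4 Ftan(ccw) -0.2 Fz 0.4 |F| 1.5
```

```bash

python3 -m inch '[0.0003,0,0.0012,0,0,0,0]'
python3 -c "
from plan import *
st();fc()"
python3 -m inch '[0.0003,0,0.0012,0,0,0,0]'
python3 -c "
from plan import *
st();fc()"

```

```text
clock: 14.78
tool_pos: [0.6208, -0.3451, 0.2231]
orientation: [-0.2, 80.1, 103.8]
force: [1.6, -7.2, -2.0]
opening: 0.0005
t 14.78 tcp [ 0.6208 -0.3451  0.2231] tip r,phi,z 0.1648 -76.82 0.0477 inward yaw-180 -76.1 tilt 9.9 F [ 1.62 -7.2  -2.  ] J [-16.  34.   1. -10. -63.  35.] open 0.0005
Frad 7.4 Ftan(ccw) -0.1 Fz -2.0 |F| 7.6
clock: 14.9
tool_pos: [0.6207, -0.3449, 0.2232]
orientation: [-0.3, 80.2, 103.6]
force: [1.1, -5.7, -2.0]
opening: 0.0001
t 14.9 tcp [ 0.6207 -0.3449  0.2232] tip r,phi,z 0.1648 -76.81 0.0478 inward yaw-180 -76.1 tilt 9.8 F [ 1.06 -5.71 -2.04] J [-16.  34.   1. -10. -62.  35.] open 0.0001
Frad 5.8 Ftan(ccw) -0.3 Fz -2.0 |F| 6.2
```

```bash

python3 -m inch '[0.0008,0.004,0.0019,0.9,-0.15,-0.17,0, 0.001,0.009,0.002,1.9,-0.3,-0.33,0, 0.0013,0.009,0.002,1.9,-0.3,-0.33,0]'
python3 -c "
from plan import *
st();fc()"

```

```text
clock: 15.28
tool_pos: [0.6034, -0.3477, 0.2233]
orientation: [-5.6, 80.3, 93.5]
force: [6.4, -8.0, -2.8]
opening: 0.0004
t 15.28 tcp [ 0.6034 -0.3477  0.2233] tip r,phi,z 0.1647 -81.05 0.0479 inward yaw-180 -80.8 tilt 9.7 F [ 6.38 -8.04 -2.78] J [-17.  33.  -1. -11. -60.  32.] open 0.0004
Frad 8.9 Ftan(ccw) 5.1 Fz -2.8 |F| 10.6
```

```bash

python3 -m inch '[0.0013,0.009,0.0022,1.9,-0.3,-0.33,0, 0.0013,0.009,0.0022,1.9,-0.3,-0.33,0, 0.0013,0.009,0.002,1.85,-0.3,-0.33,0, 0.0013,0.009,0.002,1.85,-0.3,-0.33,0]'
python3 -c "
from plan import *
st();fc()"

```

```text
clock: 15.78
tool_pos: [0.5734, -0.3503, 0.2231]
orientation: [-13.0, 79.8, 78.3]
force: [5.7, -9.6, -2.3]
opening: 0.0008
t 15.78 tcp [ 0.5734 -0.3503  0.2231] tip r,phi,z 0.1645 -88.68 0.048 inward yaw-180 -88.5 tilt 9.9 F [ 5.71 -9.55 -2.3 ] J [-18.  30.  -5. -12. -57.  26.] open 0.0008
Frad 9.7 Ftan(ccw) 5.5 Fz -2.3 |F| 11.4
```

```bash

python3 -m inch '[0.0013,0.009,0.002,1.85,-0.28,-0.33,0, 0.0013,0.009,0.002,1.85,-0.28,-0.33,0, 0.0013,0.009,0.002,1.85,-0.25,-0.33,0, 0.0013,0.009,0.002,1.85,-0.2,-0.33,0, 0.0013,0.009,0.0019,1.85,-0.2,-0.33,0]'
python3 -c "
from plan import *
st();fc()"

```

```text
clock: 16.4
tool_pos: [0.5365, -0.3476, 0.2226]
orientation: [-21.1, 78.9, 60.6]
force: [3.5, -9.7, -1.9]
opening: 0.0004
t 16.4 tcp [ 0.5365 -0.3476  0.2226] tip r,phi,z 0.1643 -97.9 0.0479 inward yaw-180 -98.0 tilt 10.4 F [ 3.5  -9.67 -1.93] J [-20.  27. -10. -14. -52.  20.] open 0.0004
Frad 9.1 Ftan(ccw) 4.8 Fz -1.9 |F| 10.5
```

```bash

python3 -m inch '[0.0012,0.009,0.0021,1.8,-0.2,-0.33,0, 0.0012,0.009,0.0021,1.8,-0.2,-0.33,0, 0.0012,0.009,0.002,1.8,-0.15,-0.33,0, 0.0012,0.009,0.002,1.8,-0.1,-0.33,0, 0.0012,0.009,0.0019,1.8,-0.1,-0.33,0]'
python3 -c "
from plan import *
st();fc()"

```

```text
clock: 17.02
tool_pos: [0.5014, -0.3384, 0.2218]
orientation: [-27.8, 77.8, 44.4]
force: [2.5, -10.5, 0.4]
opening: 0.0002
t 17.02 tcp [ 0.5014 -0.3384  0.2218] tip r,phi,z 0.1641 -106.9 0.0478 inward yaw-180 -107.2 tilt 10.8 F [  2.49 -10.53   0.43] J [-20.  24. -16. -15. -46.  12.] open 0.0002
Frad 9.4 Ftan(ccw) 5.4 Fz 0.4 |F| 10.8
```

```bash

python3 -m inch '[0.001,0.009,0.002,1.8,-0.1,-0.33,0, 0.001,0.009,0.002,1.8,-0.1,-0.33,0, 0.0008,0.009,0.0019,1.8,-0.05,-0.33,0, 0.0008,0.009,0.0018,1.8,0,-0.33,0, 0.0006,0.009,0.0017,1.8,0,-0.33,0, 0.0004,0.009,0.0015,1.8,0,-0.33,0]'
python3 -c "
from plan import *
st();fc();snap('top','t5.png');snap('scene','s5.png')"
python3 balls.py

```

```text
clock: 17.77
tool_pos: [0.4615, -0.3191, 0.2208]
orientation: [-33.2, 76.3, 27.9]
force: [1.4, -10.9, -2.4]
opening: 0.0006
t 17.77 tcp [ 0.4615 -0.3191  0.2208] tip r,phi,z 0.1638 -118.15 0.0478 inward yaw-180 -118.2 tilt 11.4 F [  1.44 -10.85  -2.45] J [-19.  20. -23. -16. -39.   2.] open 0.0006
Frad 8.9 Ftan(ccw) 6.4 Fz -2.4 |F| 11.2
[[ 2.72288e+01  9.43000e-02  1.44900e-01  1.63000e+02  6.59600e-01
  -1.11500e-01]
 [-4.44970e+01  9.63000e-02  1.54400e-01  2.01000e+02  6.44500e-01
  -2.22100e-01]
 [ 9.92361e+01  9.49000e-02  1.54600e-01  2.21000e+02  5.60600e-01
  -6.09000e-02]]
mod72 [27.2 27.5 27.2]
dark [328. 186.] 1 0.094 -107.2
dark [327. 188.] 1 0.093 -111.9
dark [322. 190.] 1 0.081 -121.1
dark [326.9 193.9] 10 0.102 -122.8
dark [298. 205.] 21 0.094 170.6
```

View pics/t5.png

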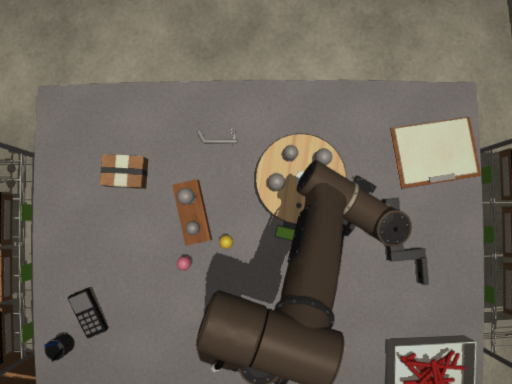

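```bash

python3 -m inch '[0.0006,0.009,0.0017,1.8,0,-0.33,0, 0.0006,0.009,0.0017,1.8,0,-0.33,0, 0.0004,0.009,0.0016,1.8,0,-0.33,0]'
python3 -c "
from plan import *
st();fc()"
python3 balls.py

```

```text
clock: 18.3
tool_pos: [0.4427, -0.3062, 0.2199]
orientation: [-34.3, 75.6, 21.2]
force: [-2.2, -11.4, -0.7]
opening: 0.0006
t 18.3 tcp [ 0.4427 -0.3062  0.2199] tip r,phi,z 0.1636 -124.25 0.0475 inward yaw-180 -123.6 tilt 11.8 F [ -2.18 -11.38  -0.73] J [-18.  17. -27. -16. -36.  -4.] open 0.0006
Frad 10.6 Ftan(ccw) 4.6 Fz -0.7 |F| 11.6
[[ 2.16433e+01  9.39000e-02  1.46100e-01  1.62000e+02  6.63100e-01
  -1.20000e-01]
 [-5.04878e+01  9.46000e-02  1.53000e-01  2.19000e+02  6.36000e-01
  -2.27600e-01]
 [ 9.38222e+01  9.51000e-02  1.53500e-01  2.17000e+02  5.69500e-01
  -5.97000e-02]]
mod72 [21.6 21.5 21.8]
```

```bash

python3 -m inch '[-0.0015,0,-0.007,0,0,0,0, -0.005,0,-0.02,0,0,0,0, -0.02,0,-0.03,0,0,0,0, -0.05,0,-0.03,0,0,0,0, -0.06,0,-0.02,0,0,0,0, -0.06,0,0,0,0,0,0.08, 0,0,0,0,0,0,0.08, 0,0,0,0,0,0,0.08]'
python3 -c "
from plan import *
st();fc();snap('top','t6.png');snap('scene','s6.png');snap('wrist','w6.png')"
python3 balls.py; python3 meas.py | head -8

```

```text
clock: 19.35
tool_pos: [0.3337, -0.4136, 0.3929]
orientation: [-33.2, 75.6, 22.2]
force: [0.0, -0.7, -0.4]
opening: 0.0248
t 19.35 tcp [ 0.3337 -0.4136  0.3929] tip r,phi,z 0.3147 -129.79 0.2204 inward yaw-180 -123.7 tilt 12.0 F [ 0.05 -0.71 -0.39] J [-35.   7. -15. -14. -62.   7.] open 0.0248
Frad 0.5 Ftan(ccw) 0.5 Fz -0.4 |F| 0.8
[[ 2.109900e+01  9.450000e-02  1.447000e-01  1.670000e+02  6.639000e-01
  -1.206000e-01]
 [-5.082030e+01  9.430000e-02  1.543000e-01  2.210000e+02  6.354000e-01
  -2.277000e-01]
 [ 9.330470e+01  9.540000e-02  1.541000e-01  2.140000e+02  5.703000e-01
  -5.940000e-02]
 [-1.234122e+02  9.450000e-02  1.456000e-01  1.580000e+02  5.238000e-01
  -2.335000e-01]]
mod72 [21.1 21.2 21.3 20.6]
dark [317.  159.5] 4 0.084 -39.4
dark [295.9 204.4] 9 0.094 166.0
plate (array([ 0.57766429, -0.15025938]), np.float64(0.15564447262916045), 135)
card (array([ 0.38470151, -0.10675051,  0.03      ]), 263)
cardbox [[ 0.37607741 -0.0599336 ]
 [ 0.4134986  -0.06970683]
 [ 0.39136729 -0.15484268]
 [ 0.35394032 -0.14497284]]
block [0.4617 0.2323 0.0666]
counter [0.3984 0.4286 0.0045]
```

View pics/t6.png

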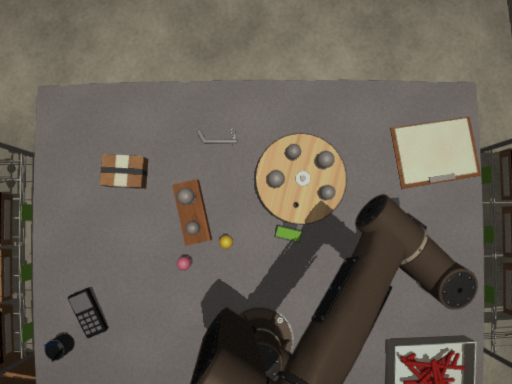

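View pics/w6.png

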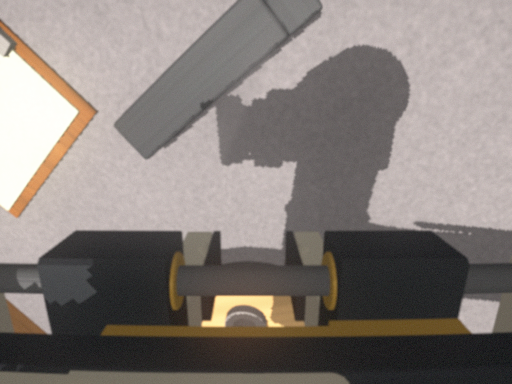

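```bash
python3 - <<'E'
from h import *
o,s=snap('top');C=cloud(s);hsv=cv2.cvtColor(s['color'],cv2.COLOR_RGB2HSV)
for n,(x0,x1,y0,y1) in dict(yel=(216,236,230,252),pink=(174,194,253,273),small=(183,203,217,238),big=(174,197,184,207)).items():
    sub=C[y0:y1,x0:x1];z=sub[...,2];print(n,'ztop',np.percentile(z,99).round(4), sub[z>np.percentile(z,80)].mean(0).round(4))
# ball circles via saturation mask
for n,(x0,x1,y0,y1,zc) in dict(small=(183,203,215,240,.102),big=(172,199,182,209,.111)).items():
    m=np.zeros(hsv.shape[:2],np.uint8);m[y0:y1,x0:x1]=(hsv[y0:y1,x0:x1,1]<60)&(C[y0:y1,x0:x1,2]>.09)
    cs,_=cv2.findContours(m,cv2.RETR_EXTERNAL,cv2.CHAIN_APPROX_NONE);c=max(cs,key=cv2.contourArea)
    (u,v),r=cv2.minEnclosingCircle(c);M=cv2.moments(m,True)
    print(n,(u,v,r),onplane(s,[[u,v]],zc)[0],onplane(s,[[M['m10']/M['m00'],M['m01']/M['m00']]],zc)[0])
# block edges
m=((hsv[...,0]<15)&(hsv[...,1]>90)&(hsv[...,2]>40)).astype(np.uint8);m[:,:165]=0;m[:,215:]=0;m[:170]=0;m[250:]=0
v,u=np.nonzero(m);P=onplane(s,np.c_[u,v],.062)[:,:2].astype(np.float32);print(cv2.minAreaRect(P))
# scene view of ball too
o,t=snap('scene');Ct=cloud(t)
h2=cv2.cvtColor(t['color'],cv2.COLOR_RGB2HSV)
print(project(t,[[.4086,.2234,.102]]))
E
```

```text
yel ztop 0.1183 [0.3621 0.1079 0.1593]
pink ztop 0.1154 [0.2898 0.251  0.1281]
small ztop 0.1264 [0.4079 0.2219 0.1384]
big ztop 0.1445 [0.5119 0.2369 0.1909]
small (192.1666717529297, 227.5, 6.3465728759765625) [0.40841081 0.22317918 0.102     ] [0.40841208 0.22343275 0.102     ]
big (185.25, 196.0, 8.310484886169434) [0.51507653 0.24535804 0.111     ] [0.51566843 0.24574713 0.111     ]
((0.462568461894989, 0.23161348700523376), (0.21894872188568115, 0.09410624951124191), 12.458211898803711)
[[292.16860063 138.45133858]]
```

```bash
cat >> plan.py <<'E'
def down(xyz,zyaw):
    a=np.radians(zyaw);z=np.array([np.cos(a),np.sin(a),0]);x=-UP;return np.array(xyz,float),np.c_[x,np.cross(z,x),z]
def rows(P,M,n,p0=None,M0=None):
    if p0 is None:o,p0,M0=cur()
    rv=R.from_matrix(M0.T@M).as_rotvec(degrees=True)
    for k in range(n):
        Mk=M0@R.from_rotvec(rv/n*k,degrees=True).as_matrix()
        print((Mk.T@(P-p0)/n).round(4),(rv/n).round(2))
E
python3 -c "
from plan import *
st()
A=down([.46,-.10,.42],105);rows(*A,8);print();B=down([.4084,.2232,.38],150);rows(*B,7,*A)"
```

```text
t 19.7 tcp [ 0.3343 -0.4136  0.3922] tip r,phi,z 0.3145 -129.75 0.2197 inward yaw-180 -123.7 tilt 11.9 F [-1.6  -0.22  0.13] J [-35.   7. -15. -14. -62.   7.] open 0.053
[0.0039 0.0093 0.0412] [-6.15  0.98  1.56]
[0.0034 0.0047 0.042 ] [-6.15  0.98  1.56]
[0.0027 0.0001 0.0423] [-6.15  0.98  1.56]
[ 0.0019 -0.0045  0.0421] [-6.15  0.98  1.56]
[ 0.001  -0.009   0.0414] [-6.15  0.98  1.56]
[ 0.     -0.0134  0.0402] [-6.15  0.98  1.56]
[-0.0011 -0.0176  0.0385] [-6.15  0.98  1.56]
[-0.0022 -0.0216  0.0364] [-6.15  0.98  1.56]

[ 0.0057 -0.0048  0.0465] [-6.43  0.    0.  ]
[ 0.0057 -0.01    0.0457] [-6.43  0.    0.  ]
[ 0.0057 -0.0151  0.0443] [-6.43  0.    0.  ]
[ 0.0057 -0.0199  0.0423] [-6.43  0.    0.  ]
[ 0.0057 -0.0245  0.0398] [-6.43  0.    0.  ]
[ 0.0057 -0.0288  0.0368] [-6.43  0.    0.  ]
[ 0.0057 -0.0328  0.0333] [-6.43  0.    0.  ]
```

```bash

python3 -m inch '[0.004,0.009,0.041,-6.1,1,1.6,0.0876, 0.003,0.005,0.042,-6.1,1,1.6,0.0876, 0.003,0,0.042,-6.1,1,1.6,0.0876, 0.002,-0.004,0.042,-6.1,1,1.6,0.0876, 0.001,-0.009,0.041,-6.1,1,1.6,0.0876, 0,-0.013,0.04,-6.1,1,1.6,0.0876, -0.001,-0.018,0.038,-6.1,1,1.6,0.0876, -0.002,-0.022,0.036,-6.1,1,1.6,0.0876]'
python3 -c "
from plan import *
st()
B=down([.4084,.2232,.38],150);rows(*B,7)"
```

```text
clock: 20.7
tool_pos: [0.4611, -0.0927, 0.4152]
orientation: [90.8, 88.9, -163.2]
force: [1.6, -0.9, -0.3]
opening: 0.0876
t 20.7 tcp [ 0.4611 -0.0927  0.4152] tip r,phi,z 0.133 152.54 0.2373 inward yaw-180 -74.0 tilt -0.0 F [ 1.61 -0.87 -0.34] J [ 13.   1. -23.   0. -67.   3.] open 0.0876
[ 0.0049 -0.0053  0.0455] [-6.29  0.06 -0.14]
[ 0.0049 -0.0102  0.0446] [-6.29  0.06 -0.14]
[ 0.0049 -0.015   0.0432] [-6.29  0.06 -0.14]
[ 0.0049 -0.0197  0.0413] [-6.29  0.06 -0.14]
[ 0.0049 -0.0241  0.0389] [-6.29  0.06 -0.14]
[ 0.0049 -0.0282  0.0361] [-6.29  0.06 -0.14]
[ 0.005  -0.0319  0.0328] [-6.29  0.06 -0.14]
```

```bash

python3 -m inch '[0.005,-0.005,0.045,-6.3,0,-0.1,0.0876, 0.005,-0.01,0.0445,-6.3,0,-0.1,0.0876, 0.005,-0.015,0.043,-6.3,0,-0.1,0.0876, 0.005,-0.02,0.041,-6.3,0,-0.1,0.0876, 0.005,-0.024,0.039,-6.3,0,-0.1,0.0876, 0.005,-0.028,0.036,-6.3,0,-0.1,0.0876, 0.005,-0.028,0.027,-5,0,0,0.0876, 0,0,0,0,0,0,0.0876, 0,0,0,0,0,0,0.0876]'
python3 -c "
from plan import *
st();o,s=snap('wrist','w7.png')
B=down([.4084,.2232,.38],150);rows(*B,1)
print(project(s,[[.4084,.2232,.102]],o),project(s,[o['tool_pos']+.159*cur()[2][:,0]],o))"
```

```text
clock: 21.82
tool_pos: [0.4043, 0.2294, 0.3755]
orientation: [44.5, 89.2, -164.7]
force: [-0.0, -0.4, -0.1]
opening: 0.0878
t 21.82 tcp [0.4043 0.2294 0.3755] tip r,phi,z 0.4214 114.41 0.1975 inward yaw-180 -29.2 tilt 0.6 F [-0.01 -0.38 -0.12] J [ 54.   2. -27.  -1. -62.   7.] open 0.0878
[-0.0045  0.0033 -0.0064] [ 0.75  0.56 -0.55]
[[251.68424721 183.81389308]] [[249.05667994 264.77994827]]
```

View pics/w7.png

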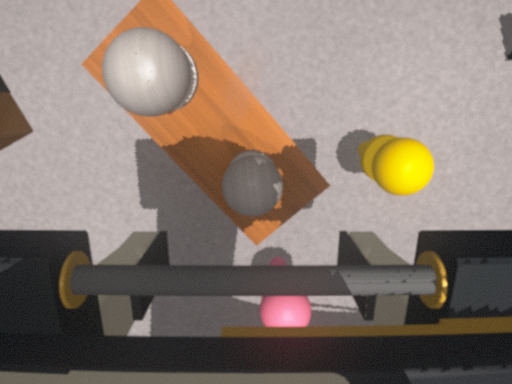

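```bash

python3 -m inch '[0.03,0.003,-0.006,0.75,0.5,-0.5,0.0876, 0.03,0,0,0,0,0,0.0876, 0.025,0,0,0,0,0,0.0876, 0.012,0,0,0,0,0,0.0876, 0,0,0,0,0,0,0.0876, 0,0,0,0,0,0,0.0876]'
python3 -c "
from plan import *
st()
B=down([.4084,.2232,.261],150);rows(*B,1)"
```

```text
clock: 22.62
tool_pos: [0.4097, 0.2198, 0.2785]
orientation: [-97.7, 89.8, 51.8]
force: [-0.6, -0.1, 0.3]
opening: 0.0875
t 22.62 tcp [0.4097 0.2198 0.2785] tip r,phi,z 0.4103 113.85 0.1005 inward yaw-180 -30.5 tilt -0.0 F [-0.62 -0.12  0.32] J [ 53.   8. -35.   0. -47.   7.] open 0.0875
[ 0.0175 -0.0022  0.0029] [-0.49 -0.03  0.21]
```

```bash

python3 -m inch '[0.008,-0.001,0.0015,-0.3,0,0.1,0.0876, 0.008,-0.001,0.0015,-0.2,0,0.1,0.0876, 0,0,0,0,0,0,0.0876, 0,0,0,0,0,0,0.0876]'
python3 -c "
from plan import *
st()
B=down([.4084,.2232,.261],150);rows(*B,1);snap('scene','s8.png');snap('wrist','w8.png')"
```

```text
clock: 23.12
tool_pos: [0.4084, 0.2238, 0.2629]
orientation: [-110.7, 89.8, 39.4]
force: [0.0, -0.4, -0.5]
opening: 0.0874
t 23.12 tcp [0.4084 0.2238 0.2629] tip r,phi,z 0.4144 113.79 0.0849 inward yaw-180 -29.9 tilt -0.1 F [ 0.02 -0.38 -0.49] J [ 53.   9. -36.   0. -44.   7.] open 0.0874
[ 0.0019  0.0006 -0.0003] [ 0.07 -0.06  0.17]
```

View pics/w8.png

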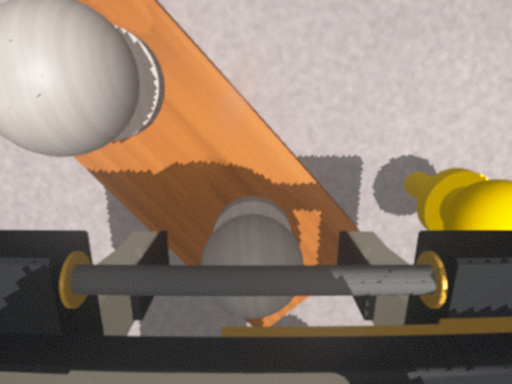

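The small ball sits centred between the pads, around (252,255). Closing now.

```bash

python3 -m inch '[0.001,0,0,0,0,0,0.06, 0,0,0,0,0,0,0.04, 0,0,0,0,0,0,0.04, 0,0,0,0,0,0,0.04]'
python3 -m inch '[0,0,0,0,0,0,0.04, 0,0,0,0,0,0,0.04]'
python3 -c "
from plan import *
st();B=down([.4084,.2232,.261],150);rows(*B,1)"
```

```text
clock: 23.72
tool_pos: [0.4085, 0.2238, 0.2622]
orientation: [-107.9, 89.8, 42.2]
force: [-0.2, -0.7, -0.2]
opening: 0.0532
clock: 23.98
tool_pos: [0.4086, 0.224, 0.2622]
orientation: [-106.3, 89.7, 43.7]
force: [0.6, 0.7, -1.0]
opening: 0.0462
t 23.98 tcp [0.4086 0.224  0.2622] tip r,phi,z 0.4146 113.74 0.0842 inward yaw-180 -29.9 tilt -0.1 F [ 0.57  0.71 -1.04] J [ 53.   9. -36.   0. -44.   7.] open 0.0462
[ 0.0012  0.0008 -0.0003] [ 0.06 -0.07  0.24]
```

```bash

python3 -m inch '[0,0,0,0,0,0,0.03, 0,0,0,0,0,0,0.03, -0.005,0,0,0,0,0,0.03, -0.015,0,0,0,0,0,0.03, -0.025,0,0,0,0,0,0.03, -0.025,0,0,0,0,0,0.03, -0.025,0,0,0,0,0,0.03, -0.01,0,0,0,0,0,0.03, 0,0,0,0,0,0,0.03, 0,0,0,0,0,0,0.03]'
python3 -c "
from plan import *
st();snap('scene','s9.png');snap('wrist','w9.png')"
```

```text
clock: 25.22
tool_pos: [0.4049, 0.2204, 0.3643]
orientation: [63.6, 89.3, -146.6]
force: [-0.3, -0.0, -6.6]
opening: 0.0463
t 25.23 tcp [0.4049 0.2204 0.3643] tip r,phi,z 0.4122 114.82 0.1864 inward yaw-180 -30.2 tilt 0.3 F [-0.29 -0.01 -6.63] J [ 53.   2. -28.  -0. -60.   7.] open 0.0463
```

View pics/w9.png

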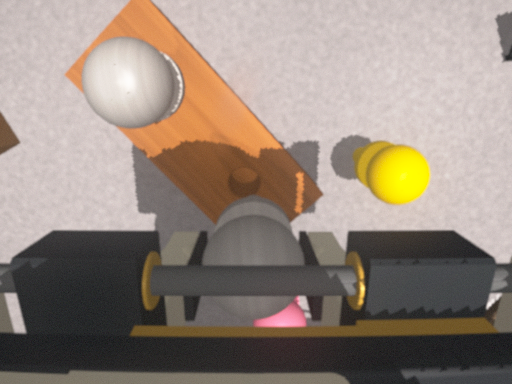

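View pics/s9.png

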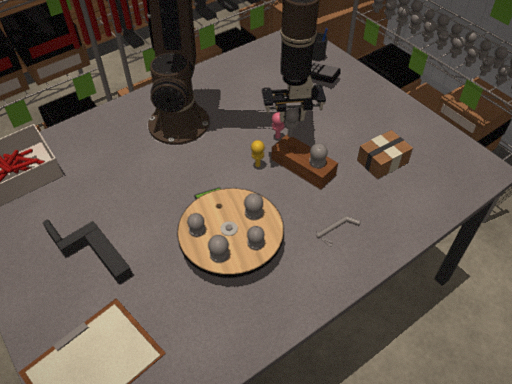

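```bash
cat > hole.py <<'E'
from h import *
def darkcen(img,u,v,w,thr=None):
    g=cv2.cvtColor(img,cv2.COLOR_RGB2GRAY).astype(float)[v-w:v+w+1,u-w:u+w+1]
    lo,hi=g.min(),np.median(g); t=(lo+hi)/2 if thr is None else thr
    m=(g<t).astype(np.uint8);n,l,st,ce=cv2.connectedComponentsWithStats(m)
    d=[(np.hypot(*(ce[i]-w)) if st[i,4]>5 else 99) for i in range(1,n)];i=1+int(np.argmin(d))
    return ce[i]+[u-w,v-w],st[i],t
E
python3 - <<'E'
from hole import *
from balls import balls
o,s=snap('wrist');c,st,t=darkcen(s['color'],244,182,18);print('block hole px',c,st,t,onplane(s,[c],.062,o)[0].round(4))
im=cv2.resize(s['color'][150:230,200:300,::-1],None,fx=6,fy=6);cv2.imwrite('pics/bh.png',im)
ot,tp=snap('top');c,st,_=darkcen(tp['color'],296,204,6);print('top hole',c,st,onplane(tp,[c],.075)[0].round(4))
os_,sc=snap('scene');c,st,_=darkcen(sc['color'],219,206,7);print('scene hole',c,st,onplane(sc,[c],.075)[0].round(4))
cv2.imwrite('pics/th.png',np.hstack([cv2.resize(tp['color'][184:224,276:316,::-1],None,fx=9,fy=9),cv2.resize(sc['color'][186:226,199:239,::-1],None,fx=9,fy=9)]))
s2,b=balls();print(b.round(4))
from scipy.optimize import least_squares
ang=b[:,0];ph=np.median(ang%72);k=np.round((ang-ph)/72)
f=lambda x:np.r_[x[0]+.095*np.cos(np.radians(x[2]+72*k))-b[:,4],x[1]+.095*np.sin(np.radians(x[2]+72*k))-b[:,5]]
r=least_squares(f,[.576,-.155,ph]);print(r.x,r.fun.round(4));a=np.radians(r.x[2]+144);print('hole ang',np.degrees(a),'hole',r.x[0]+.095*np.cos(a),r.x[1]+.095*np.sin(a))
E
```

```text
block hole px [242.67847411 186.92370572] [  2  10  32  23 367] 71.5 [0.4048 0.2249 0.062 ]
top hole [295.71428571 204.38095238] [ 4  4  5  6 21] [ 0.485  -0.1313  0.075 ]
scene hole [218.52380952 205.61904762] [ 4  5  6  5 21] [ 0.4861 -0.1306  0.075 ]
[[ 2.121520e+01  9.450000e-02  1.450000e-01  1.660000e+02  6.639000e-01
  -1.204000e-01]
 [-5.085030e+01  9.440000e-02  1.541000e-01  2.210000e+02  6.354000e-01
  -2.278000e-01]
 [ 9.319270e+01  9.540000e-02  1.537000e-01  2.150000e+02  5.705000e-01
  -5.940000e-02]
 [-1.233914e+02  9.430000e-02  1.450000e-01  1.580000e+02  5.239000e-01
  -2.334000e-01]]
[ 0.57546053 -0.15407903 20.97916902] [ 0.0003 -0.0002  0.     -0.0002  0.0004 -0.0002  0.0002 -0.0004]
hole ang 164.9791690184023 hole 0.4837065174375654 -0.1294578617681647
```

View pics/bh.png

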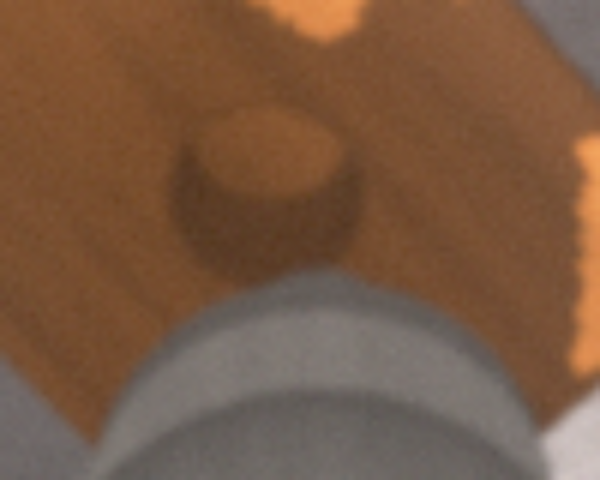

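View pics/th.png

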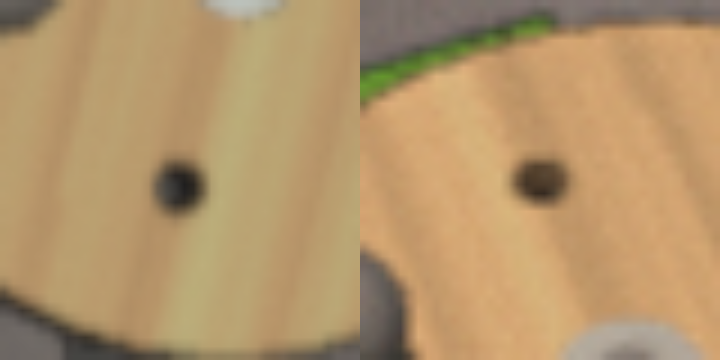

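```bash
python3 - <<'E'
from plan import *
o,s=snap('wrist');print(onplane(s,[[244.3,181.7]],.062,o)[0].round(4), o['tool_pos'])
M=cur()[2]; print('ball centre col/row expected', project(s,[o['tool_pos']+.159*M[:,0]],o), M[:,0].round(4))
h=np.array([.485,-.1305]);e=np.array([np.cos(np.radians(165.5)),np.sin(np.radians(165.5))])
# place yaw y=165.5 -> z yaw 75.5 ; hover with ball centred 60 mm towards +z from ... camera at -z, sees toward +z? 
A=down([.45,.05,.40],112);print();rows(*A,5)
B=down([*h,.375],75.5);print();rows(*B,5,*A)
E
```

```text
[0.4085 0.2218 0.062 ] [0.40520582 0.2206746  0.36499179]
ball centre col/row expected [[249.05524802 264.82047433]] [-0.0094 -0.0063 -0.9999]

[-0.0068  0.0251 -0.0249] [ 7.57  0.02 -0.13]
[-0.0069  0.0216 -0.0279] [ 7.57  0.02 -0.13]
[-0.0069  0.0177 -0.0305] [ 7.57  0.02 -0.13]
[-0.007   0.0135 -0.0326] [ 7.57  0.02 -0.13]
[-0.007   0.0091 -0.0341] [ 7.57  0.02 -0.13]

[ 0.005   0.007  -0.0361] [7.3 0.  0. ]
[ 0.005   0.0024 -0.0367] [7.3 0.  0. ]
[ 0.005  -0.0023 -0.0367] [7.3 0.  0. ]
[ 0.005  -0.0069 -0.0361] [7.3 0.  0. ]
[ 0.005  -0.0115 -0.0349] [7.3 0.  0. ]
```

```bash

python3 -m inch '[-0.007,0.025,-0.025,7.5,0,-0.1,0.03, -0.007,0.022,-0.028,7.5,0,-0.1,0.03, -0.007,0.018,-0.03,7.5,0,-0.1,0.03, -0.007,0.013,-0.032,7.5,0,-0.1,0.03, -0.007,0.009,-0.034,7.5,0,-0.1,0.03]'
python3 - <<'E'
from plan import *
st();B=down([.485,-.1305,.39],75.5);rows(*B,6)
E
```

```text
clock: 26.2
tool_pos: [0.4497, 0.048, 0.4007]
orientation: [87.9, 89.8, -160.6]
force: [1.1, -0.8, -7.4]
opening: 0.0462
t 26.2 tcp [0.4497 0.048  0.4007] tip r,phi,z 0.2392 122.02 0.2227 inward yaw-180 -68.5 tilt 0.0 F [ 1.15 -0.75 -7.42] J [ 31.  -1. -26.  -0. -65. -10.] open 0.0462
[ 0.0018  0.0054 -0.0298] [ 6.   -0.01 -0.03]
[ 0.0018  0.0023 -0.0302] [ 6.   -0.01 -0.03]
[ 0.0018 -0.0009 -0.0303] [ 6.   -0.01 -0.03]
[ 0.0018 -0.0041 -0.0301] [ 6.   -0.01 -0.03]
[ 0.0018 -0.0072 -0.0295] [ 6.   -0.01 -0.03]
[ 0.0018 -0.0102 -0.0286] [ 6.   -0.01 -0.03]
```

```bash

python3 -m inch '[0.002,0.005,-0.03,6,0,0,0.03, 0.002,0.002,-0.03,6,0,0,0.03, 0.002,-0.001,-0.03,6,0,0,0.03, 0.002,-0.004,-0.03,6,0,0,0.03, 0.002,-0.007,-0.03,6,0,0,0.03, 0.002,-0.007,-0.02,4,0,0,0.03, 0,0,0,0,0,0,0.03, 0,0,0,0,0,0,0.03, 0,0,0,0,0,0,0.03]'
python3 - <<'E'
from plan import *
st();B=down([.485,-.1305,.375],75.5);rows(*B,1);o,s=snap('wrist','w10.png');print(project(s,[[.485,-.1305,.075]],o))
E
```

```text
clock: 27.32
tool_pos: [0.4827, -0.1289, 0.3879]
orientation: [108.9, 89.8, -174.9]
force: [-0.1, 0.6, -6.3]
opening: 0.0464
t 27.32 tcp [ 0.4827 -0.1289  0.3879] tip r,phi,z 0.0974 164.48 0.2099 inward yaw-180 -103.8 tilt -0.1 F [-0.06  0.57 -6.34] J [  8.   5. -22.  -0. -63. -21.] open 0.0464
[ 0.0129 -0.0026 -0.001 ] [ 0.65 -0.06 -0.18]
[[247.35417597 184.82650529]]
```

View pics/w10.png

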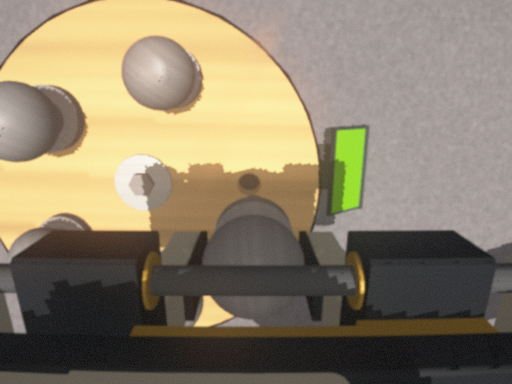

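```bash
cat > wh.py <<'E'
from hole import *
def wh(u,v,fn,w=14,z=.075):
    o,s=snap('wrist');g=cv2.cvtColor(s['color'],cv2.COLOR_RGB2GRAY)
    c,st,t=darkcen(s['color'],u,v,w);P=onplane(s,[c],z,o)[0]
    print('px',c.round(2),'bbox',st,'thr',t,'hole',P.round(4))
    y0,x0=v-40,u-50
    cv2.imwrite('pics/'+fn,cv2.resize(s['color'][y0:y0+80,x0:x0+100,::-1],None,fx=6,fy=6,interpolation=cv2.INTER_CUBIC))
    return o,s,c,P
E
python3 - <<'E'
from wh import *
o,s,c,P=wh(249,182,'wh1.png')
print(onplane(s,[[142,183]],.085,o))
E
```

```text
px [248.84 181.79] bbox [  4   6  20  16 236] thr 95.0 hole [ 0.4831 -0.1328  0.075 ]
[[ 0.57317045 -0.15669829  0.085     ]]
```

View pics/wh1.png

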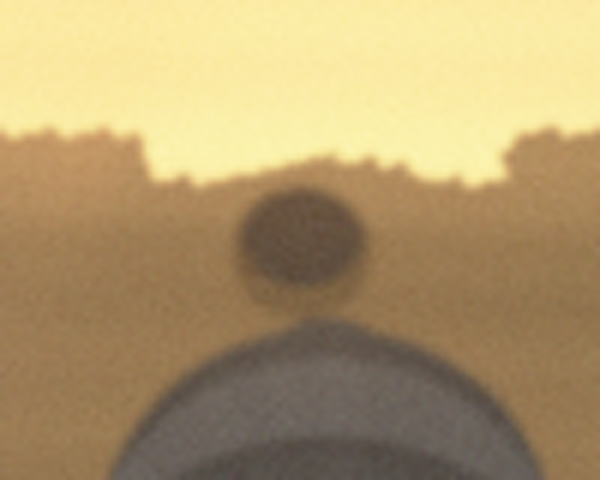

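```bash
python3 - <<'E'
from plan import *
o,s=snap('wrist');M=cur()[2];p=o['tool_pos']
P=onplane(s,[[249.2,183.1]],.075,o)[0];print('hole meas',P.round(4))
d=P-p;print('hole rel TCP in tool y,z mm',(M.T@d*1e3).round(2),'tool x',M[:,0].round(4))
g=cv2.cvtColor(s['color'],cv2.COLOR_RGB2HSV)
for r in (235,245,255,262): 
    row=s['color'][r,195:315].astype(int).sum(1)//3;print(r,' '.join(map(str,row[::2])))
E
```

```text
hole meas [ 0.4831 -0.1315  0.075 ]
hole rel TCP in tool y,z mm [313.06  -1.9   -2.25] tool x [-3.1e-03 -3.0e-04 -1.0e+00]
235 95 89 65 41 41 41 72 104 96 82 80 78 81 79 82 83 83 84 90 85 89 85 90 90 90 90 89 86 91 90 92 86 90 89 89 85 84 87 82 83 86 86 83 85 79 77 76 77 76 78 99 105 66 36 34 38 60 88 100 95
245 50 40 42 40 41 33 69 79 81 78 81 83 81 86 88 85 89 89 90 88 88 86 88 90 93 91 90 89 96 96 95 100 93 94 86 87 88 88 87 84 88 86 87 86 88 82 78 79 79 79 74 77 64 39 32 36 37 40 63 88
255 35 37 33 39 65 76 81 81 86 83 81 81 86 89 86 88 88 90 91 95 93 87 92 91 94 95 93 91 91 94 100 94 94 97 93 91 91 90 90 86 88 88 91 90 87 87 84 89 83 85 82 82 82 75 60 33 33 36 35 33
262 36 36 32 45 76 78 81 85 88 88 84 88 85 89 92 92 91 90 91 95 93 90 91 90 94 98 96 98 98 102 100 101 101 99 98 95 94 92 91 94 90 89 89 89 90 88 89 86 83 87 83 79 81 74 70 39 33 38 38 34
```

```bash
python3 - <<'E'
from plan import *
B=down([.485,-.1312,.335],75.5);rows(*B,3)
E
```

```text
[ 0.0177 -0.001  -0.0006] [ 0.22 -0.02 -0.06]
[ 0.0177 -0.0009 -0.0006] [ 0.22 -0.02 -0.06]
[ 0.0177 -0.0009 -0.0006] [ 0.22 -0.02 -0.06]
```

```bash

python3 -m inch '[0.018,-0.001,-0.0006,0.2,0,0,0.03, 0.018,-0.001,-0.0006,0.2,0,0,0.03, 0.014,-0.001,-0.0006,0.2,0,0,0.03, 0,0,0,0,0,0,0.03, 0,0,0,0,0,0,0.03, 0,0,0,0,0,0,0.03]'
python3 - <<'E'
from plan import *
st();B=down([.485,-.1312,.335],75.5);rows(*B,1);o,s=snap('wrist','w11.png');snap('scene','s11.png')
E
```

```text
clock: 28.22
tool_pos: [0.4861, -0.13, 0.3389]
orientation: [-103.7, 89.9, -28.0]
force: [-0.6, -0.1, -7.1]
opening: 0.0461
t 28.23 tcp [ 0.4861 -0.13    0.3389] tip r,phi,z 0.0931 164.47 0.1609 inward yaw-180 -104.2 tilt -0.0 F [-0.64 -0.13 -7.09] J [  7.   8. -26.   0. -56. -22.] open 0.0461
[ 0.0039  0.0008 -0.0015] [ 0.25 -0.02  0.06]
```

View pics/w11.png

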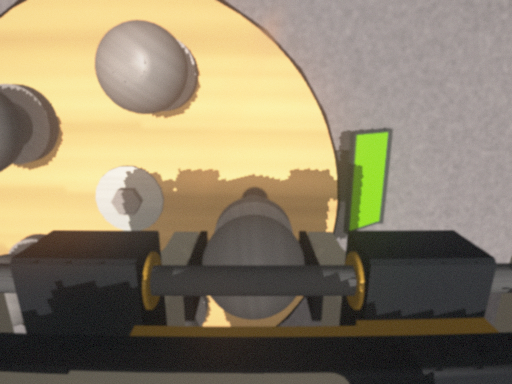

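```bash
python3 -c "
import cv2
i=cv2.imread('pics/s11.png')[130:290,150:310];cv2.imwrite('pics/s11z.png',cv2.resize(i,None,fx=3.7,fy=3.7,interpolation=cv2.INTER_CUBIC))"
```

```text
(no output)
```

View pics/s11z.png

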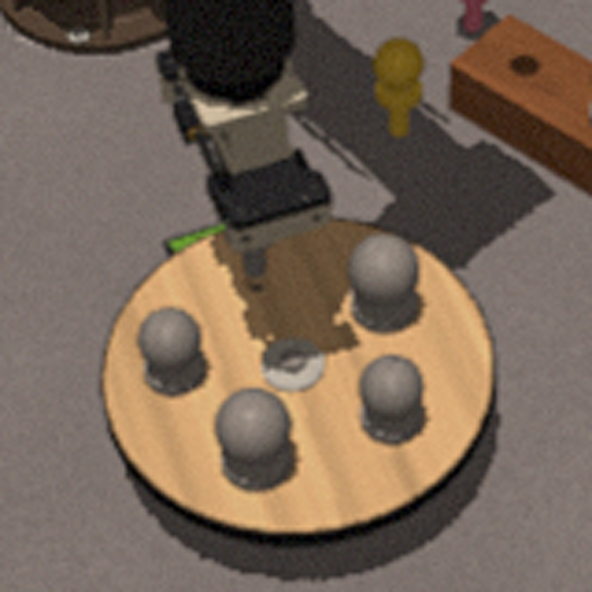

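```bash

python3 -m inch '[0.004,0.0008,-0.0015,0.2,0,0,0.03, 0.003,0,0,0,0,0,0.03, 0,0,0,0,0,0,0.03]'
python3 - <<'E'
from plan import *
st();B=down([.485,-.1312,.325],75.5);rows(*B,1)
E
```

```text
clock: 28.7
tool_pos: [0.4849, -0.1314, 0.3318]
orientation: [-86.4, 89.9, -10.8]
force: [-1.2, 0.0, -6.5]
opening: 0.0461
t 28.7 tcp [ 0.4849 -0.1314  0.3318] tip r,phi,z 0.0938 165.48 0.1538 inward yaw-180 -104.5 tilt 0.0 F [-1.21  0.   -6.5 ] J [  7.   8. -27.   0. -55. -22.] open 0.0461
[ 0.0068 -0.0001  0.0002] [0.03 0.01 0.11]
```

Aligned to about 0.2 mm. I'll lower in small steps and watch the force.

```bash

python3 -m inch '[0.003,0,0,0,0,0,0.03, 0.003,0,0,0,0,0,0.03]'
python3 -c "
from plan import *
st()"
python3 -m inch '[0.003,0,0,0,0,0,0.03]'
python3 -c "
from plan import *
st()"
python3 -m inch '[0.002,0,0,0,0,0,0.03]'
python3 -c "
from plan import *
st()"
```

```text
clock: 28.95
tool_pos: [0.485, -0.1314, 0.3256]
orientation: [-84.5, 89.9, -9.0]
force: [0.2, -0.3, -6.7]
opening: 0.046
t 28.95 tcp [ 0.485  -0.1314  0.3256] tip r,phi,z 0.0936 165.46 0.1476 inward yaw-180 -104.5 tilt 0.0 F [ 0.2  -0.33 -6.72] J [  7.   8. -27.   0. -54. -22.] open 0.046
clock: 29.08
tool_pos: [0.4851, -0.1314, 0.3226]
orientation: [-88.1, 89.8, -12.5]
force: [-1.8, 2.8, 6.7]
opening: 0.0462
t 29.07 tcp [ 0.4851 -0.1314  0.3226] tip r,phi,z 0.0934 165.45 0.1446 inward yaw-180 -104.5 tilt 0.0 F [-1.78  2.78  6.69] J [  7.   8. -27.   0. -54. -22.] open 0.0462
clock: 29.2
tool_pos: [0.4851, -0.1314, 0.3204]
orientation: [-87.2, 89.9, -11.6]
force: [0.6, -0.9, -7.7]
opening: 0.046
t 29.2 tcp [ 0.4851 -0.1314  0.3204] tip r,phi,z 0.0935 165.44 0.1424 inward yaw-180 -104.5 tilt 0.0 F [ 0.61 -0.94 -7.74] J [  7.   9. -28.   0. -54. -22.] open 0.046
```

```bash

python3 -m inch '[0.003,0,0,0,0,0,0.03, 0.003,0,0,0,0,0,0.03]'
python3 -c "
from plan import *
st()"
python3 -m inch '[0.004,0,0,0,0,0,0.03, 0.004,0,0,0,0,0,0.03]'
python3 -c "
from plan import *
st()"
python3 -m inch '[0.004,0,0,0,0,0,0.03, 0.004,0,0,0,0,0,0.03]'
python3 -c "
from plan import *
st()"
```

```text
clock: 29.45
tool_pos: [0.485, -0.1314, 0.3138]
orientation: [-83.9, 89.9, -8.4]
force: [-0.0, -0.2, -6.5]
opening: 0.0462
t 29.45 tcp [ 0.485  -0.1314  0.3138] tip r,phi,z 0.0937 165.42 0.1358 inward yaw-180 -104.5 tilt 0.0 F [-0.01 -0.2  -6.53] J [  7.   9. -28.   0. -53. -22.] open 0.0462
clock: 29.7
tool_pos: [0.485, -0.1314, 0.3052]
orientation: [-83.0, 89.9, -7.5]
force: [-1.0, -0.6, -6.4]
opening: 0.0463
t 29.7 tcp [ 0.485  -0.1314  0.3052] tip r,phi,z 0.0936 165.4 0.1272 inward yaw-180 -104.5 tilt 0.0 F [-0.95 -0.63 -6.42] J [  7.  10. -29.   0. -52. -22.] open 0.0463
clock: 29.95
tool_pos: [0.4851, -0.1313, 0.2965]
orientation: [-83.1, 89.9, -7.5]
force: [-0.8, -0.2, -6.4]
opening: 0.0463
t 29.95 tcp [ 0.4851 -0.1313  0.2965] tip r,phi,z 0.0936 165.38 0.1185 inward yaw-180 -104.5 tilt 0.0 F [-0.76 -0.19 -6.4 ] J [  7.  10. -29.   0. -50. -22.] open 0.0463
```

```bash

python3 -m inch '[0.004,0,0,0,0,0,0.03, 0.004,0,0,0,0,0,0.03]'
python3 -c "
from plan import *
st()"
python3 -m inch '[0.003,0,0,0,0,0,0.03, 0.002,0,0,0,0,0,0.03, 0.001,0,0,0,0,0,0.03]'
python3 -c "
from plan import *
st()"

```

```text
clock: 30.2
tool_pos: [0.4851, -0.1313, 0.288]
orientation: [-83.4, 89.9, -7.8]
force: [-0.5, 0.2, -6.1]
opening: 0.0465
t 30.2 tcp [ 0.4851 -0.1313  0.288 ] tip r,phi,z 0.0936 165.38 0.11 inward yaw-180 -104.5 tilt 0.0 F [-0.47  0.16 -6.13] J [  7.  11. -30.   0. -49. -22.] open 0.0465
clock: 30.58
tool_pos: [0.4851, -0.1313, 0.2814]
orientation: [-85.0, 89.9, -9.5]
force: [0.7, 0.5, -5.9]
opening: 0.0466
t 30.57 tcp [ 0.4851 -0.1313  0.2814] tip r,phi,z 0.0936 165.36 0.1034 inward yaw-180 -104.5 tilt 0.0 F [ 0.66  0.47 -5.88] J [  7.  11. -30.   0. -48. -22.] open 0.0466
```

```bash

python3 -m inch '[0.0015,0,0,0,0,0,0.03, 0.0015,0,0,0,0,0,0.03]'
python3 -c "
from plan import *
st()"
python3 -m inch '[0.001,0,0,0,0,0,0.03]'
python3 -c "
from plan import *
st()"
python3 -m inch '[0.001,0,0,0,0,0,0.03]'
python3 -c "
from plan import *
st()"
python3 -m inch '[0.001,0,0,0,0,0,0.03]'
python3 -c "
from plan import *
st()"

```

```text
clock: 30.82
tool_pos: [0.4851, -0.1313, 0.2783]
orientation: [-82.4, 89.9, -6.9]
force: [-0.3, 1.0, -5.1]
opening: 0.0462
t 30.82 tcp [ 0.4851 -0.1313  0.2783] tip r,phi,z 0.0936 165.34 0.1003 inward yaw-180 -104.5 tilt 0.0 F [-0.35  0.97 -5.13] J [  7.  11. -31.   0. -48. -22.] open 0.0462
clock: 30.95
tool_pos: [0.4851, -0.1313, 0.2773]
orientation: [-82.0, 89.9, -6.4]
force: [-1.7, 1.1, -6.0]
opening: 0.0463
t 30.95 tcp [ 0.4851 -0.1313  0.2773] tip r,phi,z 0.0936 165.34 0.0993 inward yaw-180 -104.5 tilt 0.0 F [-1.67  1.13 -6.03] J [  7.  12. -31.   0. -48. -22.] open 0.0463
clock: 31.08
tool_pos: [0.4851, -0.1313, 0.2762]
orientation: [-81.8, 89.9, -6.3]
force: [-0.5, 1.4, -5.7]
opening: 0.0464
t 31.07 tcp [ 0.4851 -0.1313  0.2762] tip r,phi,z 0.0936 165.33 0.0982 inward yaw-180 -104.5 tilt 0.0 F [-0.54  1.44 -5.73] J [  7.  12. -31.   0. -48. -22.] open 0.0464
clock: 31.2
tool_pos: [0.4852, -0.1312, 0.2754]
orientation: [-79.7, 89.9, -4.2]
force: [-2.7, 5.2, 2.9]
opening: 0.0464
t 31.2 tcp [ 0.4852 -0.1312  0.2754] tip r,phi,z 0.0935 165.27 0.0974 inward yaw-180 -104.5 tilt 0.0 F [-2.75  5.2   2.87] J [  7.  12. -31.   0. -47. -22.] open 0.0464
```

```bash

python3 -m inch '[0,0,0,0,0,0,0.03, 0,0,0,0,0,0,0.052, 0,0,0,0,0,0,0.06, 0,0,0,0,0,0,0.07, 0,0,0,0,0,0,0.08]'
python3 -c "
from plan import *
st();snap('wrist','w12.png')"

```

```text
clock: 31.82
tool_pos: [0.4871, -0.1315, 0.2776]
orientation: [-85.2, 89.5, -9.6]
force: [-0.5, 0.5, -0.6]
opening: 0.0749
t 31.82 tcp [ 0.4871 -0.1315  0.2776] tip r,phi,z 0.0905 165.1 0.0996 inward yaw-180 -104.4 tilt 0.0 F [-0.48  0.52 -0.56] J [  7.  12. -31.   0. -47. -22.] open 0.0749
```

View pics/w12.png

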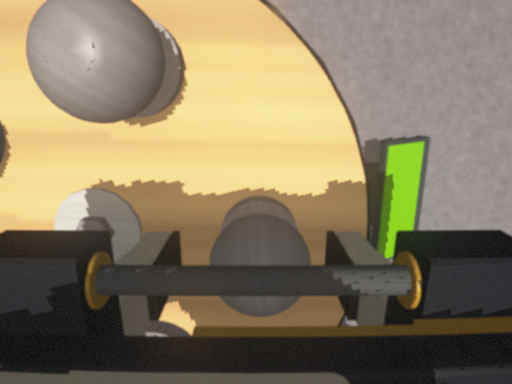

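```bash

python3 -m inch '[0,0,0,0,0,0,0.0876, -0.004,0,0,0,0,0,0.0876, -0.01,0,0,0,0,0,0.0876, -0.02,0,0,0,0,0,0.0876, -0.04,0,0,0,0,0,0.0876, -0.04,0,0,0,0,0,0.0876, -0.03,0,-0.04,0,0,0,0.0876, 0,0,-0.05,0,0,0,0.0876, 0,0.01,-0.06,0,0,0,0.0876, 0,0.01,-0.06,0,0,0,0.0876, 0,0.01,-0.06,0,0,0,0.0876, 0,0,0,0,0,0,0.0876, 0,0,0,0,0,0,0.0876]'
python3 -c "
from plan import *
st();snap('top','t13.png');snap('scene','s13.png')
i=cv2.imread('pics/s13.png')[130:290,150:310];cv2.imwrite('pics/s13z.png',cv2.resize(i,None,fx=3.7,fy=3.7,interpolation=cv2.INTER_CUBIC))"
python3 balls.py

```

```text
clock: 33.5
tool_pos: [0.3865, -0.3929, 0.4355]
orientation: [-95.1, 89.0, -19.3]
force: [0.8, -1.0, -0.2]
opening: 0.0874
t 33.5 tcp [ 0.3865 -0.3929  0.4355] tip r,phi,z 0.3032 -127.99 0.2576 inward yaw-180 -104.2 tilt -0.1 F [ 0.82 -0.96 -0.23] J [-25.   7. -13.  -0. -69.  11.] open 0.0874
[[ 2.101870e+01  9.440000e-02  1.446000e-01  1.660000e+02  6.639000e-01
  -1.207000e-01]
 [-5.082130e+01  9.440000e-02  1.535000e-01  2.210000e+02  6.354000e-01
  -2.278000e-01]
 [ 9.334120e+01  9.540000e-02  1.551000e-01  2.120000e+02  5.702000e-01
  -5.930000e-02]
 [-1.248657e+02  8.630000e-02  1.437000e-01  9.100000e+01  5.265000e-01
  -2.254000e-01]
 [ 1.651829e+02  9.390000e-02  1.403000e-01  1.360000e+02  4.851000e-01
  -1.306000e-01]]
mod72 [21.  21.2 21.3 19.1 21.2]
dark [317. 160.] 3 0.083 -40.1
```

View pics/t13.png

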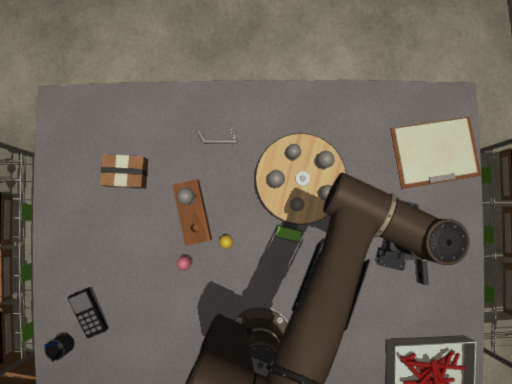

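View pics/s13z.png

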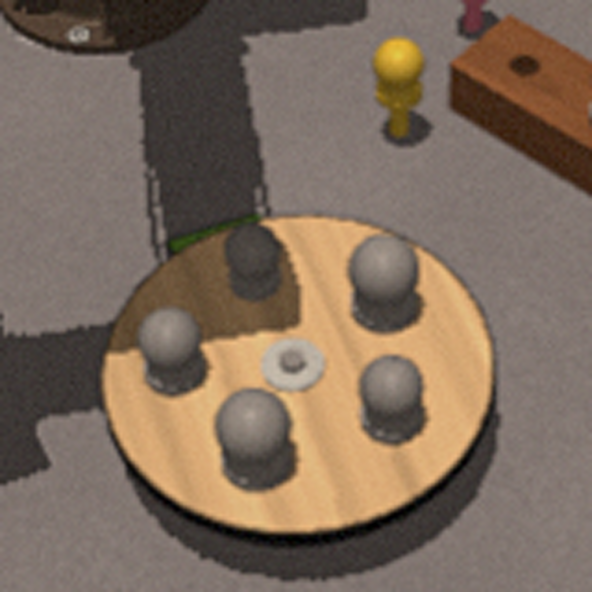

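The ball stands upright at 165.2° with its top at about 0.140 m, against 0.139 m expected when flush. The arm is clear, so I'm handing in.

```bash
python3 -c "
from h import *
print(ctrl.get_obs()['force'],ctrl.get_obs()['clock']);ctrl.close_job()"
```

```text
[-0.23057214 -0.36189736 -0.46760567] 33.65
the job is handed in; nothing more can be done
```

I turned the display's plate so the empty place faces front and lowered the smaller ball into it. The job is handed in at 33.7 s, but the interface gives no verdict.

- **Turning the plate:** I pushed the rim with the closed fingers in two strokes, about 114–115° in all. The tool force peaked at about 14.9 N in the readings, which come only at the end of each move, so a short peak in between could have been missed. After letting go, the hole measured 165–166°; I took the card holder's direction as about 165.5°.
- **Placing the ball:** I gripped the small ball by its sphere and centred it over the hole using the top and wrist cameras. There was one light touch on the hole's edge, about 13 N above the hanging weight, before the shank slid in. I met the flange at the expected height and then opened the fingers.
- **Last checks:** The ball stands upright at 165.2°, with its top at about 140 mm against 138.8 mm expected when flush. The other display balls' angles changed by less than 0.3° during the insertion, except the one at -123°, which the arm partly hid. The gripper is clear and the tool force is near zero. In the last top picture the larger ball, pin and carton look where they were; the arm partly hides the ball mount, and I did not measure any of them.
- **Disagreement:** Before insertion, the hole position differed by up to about 2–3 mm between the top, scene and wrist cameras. I corrected the wrist reading with an offset seen on the held ball and went with the position that then matched the top view, which the clean insertion bore out.

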